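# Unlock an instrument's inspection hatch and hold it at the marked angle

## Task

Take the orange-handled key from its blue stand, put its blade in the slot of the brass lock on top of the instrument and, while the hatch stays shut, turn the lock counter-clockwise (seen from above) to its stop, then put the key back in its stand and let go of it. Then lift the inspection hatch (it has a black pull) until it lies parallel to the red pointer on the scale beside it, and finish while still holding it there with the gripper, since nothing else keeps it up. Turn the lock only with the key, and do not disturb the red pointer or the tray, bottle and jar.

Things in the scene. Friction and masses are not known exactly. Their poses are not given: they have to be found in the camera images.
- unit: Bench instrument, light grey shell with steel faces, 320 (x) x 300 (y) x 90 mm high, fixed to the bench. Origin: centre of its underside; x points from its front (the side near the robot) to its back, z up. The hatch lies flat on its top; the lock stands on its top between the hatch and the front edge, the scale with the red pointer stands on the left (+y) of the hatch, 130 mm from the middle, and reaches 200 mm above the bench (the pointer up to 210 mm).
- hinge (a point): Middle of the hatch's hinge line, which lies along the instrument's y axis at the back edge of the hatch, 95 mm behind the instrument's centre, at the level of its top (90 mm). Its axes are those of the instrument.
- hatch (a joint): Angle of the hatch (rad): 0 shut (flat), grows as its front edge is lifted about the hinge, to 1.5 at most. Grey plate 190 (x) x 200 (y) x 6 mm with a yellow front and left edge, 0.25 to 0.5 kg; no stay and hardly any friction, so it falls shut when let go.
- pull (a point): Grasp point on the hatch's black pull, an upright block 30 mm (x) by 14 mm thick (y) that stands 52 mm above the hatch near its front edge, to be pinched across y. The point lies 165 mm in front of the hinge line, 20 mm left (+y) of the middle and 40 mm above the hatch's underside (18 mm below the pull's top). Its axes turn with the hatch: x lies in the hatch plate and points to the hinge, y along the hinge line, z normal to the plate.
- pointer (a joint): Angle of the red pointer (rad), on the same scale as joint hatch: the hatch is at the mark when both angles are equal. Differs from start to start, 0.7 to 1.1; stiff, stays where it is unless pushed.
- pointer_tip (a point): Free end of the red pointer, a bar 125 x 4 x 8 mm that starts at the hinge line, 118 mm left (+y) of the middle of the hatch. Its axes turn with it: x runs along the pointer to the hinge.
- lock (a joint): Angle of the lock (rad): 0 locked (steel tongue over the hatch's edge), grows counter-clockwise seen from above, 1.2 at the stop is unlocked. Starts between 0 and 0.1. Stays where it is left; takes about 0.06 N m to turn.
- lock_slot (a point): Centre of the mouth of the lock's slot, at the top of the lock's square brass head (36 x 36 mm, top 25 mm above the instrument's top). The slot is 24 mm long (x of this point) by 7 mm wide (y) and 9 mm deep, with a 2 mm chamfer; its axes turn with the lock. x is the instrument's x when the lock is at 0.
- key_grip (a point): Centre of the key's orange handle, an upright flat bar 34 mm (x) by 16 mm thick (y) by 60 mm high, to be pinched across y. The key is 110 mm long with z up: below the handle a round steel flange, 40 mm across, 5 mm thick, its underside 35 mm below this point, then a flat shank 18 x 8 mm, then the blade, 18 mm wide (x), 3 mm thick (y) and 14 mm long. 0.12 kg, loose.
- key_tip (a point): Middle of the blade's lower end, 80 mm straight below key_grip; same axes.
- stand_hole0 (a point): Centre of the mouth of the pocket in the blue key stand, a block 64 x 56 x 50 mm fixed to the bench, on either side of the instrument; the mouth is in its top. The pocket is 24 mm (x) by 13 mm (y), 47 mm deep, with a 2 mm chamfer. The key stands in it upright, flange on the stand's top, handle centre 35 mm above this point; when home the key's blade lies along the pocket.
- key: The key itself; origin at the lower end of its blade.
- tray: Grey open tray 100 x 80 x 35 mm, loose, to be left alone. Origin: centre of its underside.
- bottle: Amber bottle, 60 mm across, 130 mm high, loose, to be left alone. Origin: centre of its underside.
- jar: White jar with blue cap, 68 mm across, 85 mm high, loose, to be left alone. Origin: centre of its underside.
There are look-alikes about, which are no part of the job. Of the things that look like the key, the middle-sized one is meant.

How it is judged:
On the way, in this order (a step that is already met when the one before it is completed fails the run):
1. with the key's blade in the slot and the hatch shut, the lock is turned to its stop (value of joint lock above 1 rad and value of joint hatch below 0.06 rad and horizontal distance between key_tip and lock_slot below 0.01 m and z of key_tip in the frame of lock_slot below -0.002 m), for 0.1 s.
2. the key stands in its stand again, let go, the hatch still shut (horizontal distance between key_grip and stand_hole0 below 0.01 m and z of key_grip in the frame of stand_hole0 below 0.042 m and angle between key_grip's own z axis and vertical below 0.12 rad and contact force between the fingers and key below 0.1 N and value of joint hatch below 0.06 rad and value of joint lock above 1 rad), for 0.2 s.
At the end, for the whole second after the job is handed in: Through the last second the fingers hold the hatch still (over 0.3 N, under 0.05 rad/s) within 0.087 rad of the red pointer, the lock is past 1.0 rad, and the key stands free and upright (0.12 rad) in its stand, within 10 mm of the pocket's centre and 7 mm of fully home (angle between the x axis of pull and the x axis of pointer_tip, either way round below 0.087 rad and value of joint hatch above 0.5 rad and velocity of joint hatch between -0.05 and 0.05 rad/s and contact force between the fingers and hatch above 0.3 N and value of joint lock above 1 rad and horizontal distance between key_grip and stand_hole0 below 0.01 m and z of key_grip in the frame of stand_hole0 below 0.042 m and angle between key_grip's own z axis and vertical below 0.12 rad and contact force between the fingers and key below 0.1 N); the arm keeps its last pose, push and grip.
It fails at once if the hatch is lifted while it is locked (value of joint hatch above 0.1 rad and value of joint lock below 0.9 rad).
It fails at once if the lock is pushed with the gripper or arm instead of the key (contact force between any of the fingers, the arm and lock above 2 N).
It fails at once if the red pointer is moved (distance of pointer_tip from where it was at the start of the episode above 0.008 m).
It fails at once if the tray, bottle or jar is disturbed (distance of any of tray, bottle, jar from where it was at the start of the episode above 0.03 m or angle between any of tray, bottle, jar's own z axis and vertical above 0.3 rad).
It also fails if it takes over 61 s, if anything falls off the work surface, if the arm or the gripper's body presses on something with over 40 N, if the wrist force passes 120 N, or if a joint passes its speed limit or range.

## Robot

A 7-joint arm with a two-finger parallel gripper is mounted at the origin on the work surface. World frame = base frame: x ahead of the robot, y to its left, z up, the work surface at z = 0. Lengths are in m, angles in rad, forces in N, time in s.
With the tool pointing down it reaches from about 0.35 to 0.9 m from the base axis. Payload 8.1 kg.
Tool frame: the origin (TCP) lies at the centre of the arm's flange, where the gripper is bolted on; the fingertips stand 178 mm ahead of it and the grasp point (between the pads) lies 159 mm ahead of it; x points along the fingers, z is the direction in which the jaws open and shut, and the axes are right-handed (so a half turn about x gives the same grasp; the last joint's range is limited). The gripper opens to 92 mm and grips with 3 to 60 N. Pads are 19 mm wide; open, the fingers measure 130 mm over their backs; the gripper's body (75 mm by 190 mm) begins 47 mm behind the grasp point.
Start: joints at [-1.306, 0.434, 0.025, 1.573, -0.012, 1.134, -0.075], TCP at [0.225, 0.583, 0.405] pointing down, gripper open.
Joint ranges: [-2.62, 2.62], [-0.44, 2.09], [-1.27, 1.32], [0.08, 2.57], [-1.32, 4.46], [0.12, 2], [-2.74, 2.74]. Speed limits (rad/s): [2.22, 2.22, 3.01, 3.01, 3.14, 3.14, 3.14].

## Interface

Orientations are given as a rotation vector (axis times angle).
In Python, from cell import arm, get_image, search_frame, pinpoint gives the robot as it stands.
- The arm moves only by the tool arm_command, never from a script. Its argument "motion" is a list of rows, each a list of 7 numbers: the finger opening in mm, from 0 to 91.8, then the shift along the tool's x, y, z in mm, then the turn, a rotation vector about the tool's x, y, z in degrees. In form: [[fingers, x, y, z, ax, ay, az], ...]. A call has 1 to 5 rows; each row shifts and turns the commanded pose from where the row before left it, along the tool's axes as they then stand; what a row does not reach is not made up. A row lasts 1/8 s, in which the tool goes at most 62.5 mm and 10.7 degrees, less where a joint would pass 70% of its speed; a pose out of reach is approached as far as the arm can. A call with a gripper value outside its range is refused whole. The fingers move at their own pace and stop on an object; "newtons" is the grip in N (left out, the last holds). Time passes only in rows, so rows that do not move let the fingers close. It gives the time, the measured TCP pose, the force and the opening at its end, in the units of the state.
- arm.observe(): the state, without advancing time (a new reading comes with each control period).
- get_image(name): name is "scene" or "top" or "wrist"; returns a dict with "frame" (384x512x3 uint8, red, green, blue), "range_z" (384x512 float32, m along the optical axis (not along the pixel's ray), 0 where there is no reading), "K" (3x3 intrinsics, pixels), "origin" and "rotation" of the camera in the world; the wrist camera has in their place "tool_from_camera" (4x4, takes a point from camera to tool coordinates, whose origin is the TCP and whose axes are the tool frame's). Camera axes: x right, y down, z forward; pixel columns grow to the right and rows downward; lengths in m; the calibration is good to about 2 mm. A picture is of the moment at which its call begins: read the wrist's pose just before it.
- arm.sign_off(): hands the job in, once; it reports no verdict.
Trained networks look in the newest picture that a camera, given by its name, has taken for a name from the list of things; names that differ only in an ending like _2 or _b are one class to them, and where a whole thing is asked for, a point or a joint stands for the part that bears it (a point fixed in the world has none). Each returns a list of dicts, best first, with "p" (0 to 1); they miss things now and then, are a little off and sometimes report something else, mostly with a low value. They report only what shows in the picture. A call takes as long as a camera call. They do not tell look-alikes from the thing itself.
- search_frame(camera, target): "point" ([x, y, z] in m, in world coordinates, good to about 4 mm: the middle of the surface that is visible of it).
- pinpoint(camera, target): "point" ([x, y, z] in m, in world coordinates, good to about 4 mm: a listed point, or the origin of a listed thing).
The state is a dict: "clock": time; "joints": joint angles; "dq": joint speeds; "joint_efforts": joint torques, N m; "position": TCP position; "ee_rot": TCP orientation; "force": force on the tool from outside, world axes, zero at the start; "ft_torque": the same for the moment, N m; "width": opening from 0.0 (shut) to 1.0 (fully open).
Only numpy, scipy, OpenCV 4.12 (cv2) and the standard library are available. Lean on these libraries where they do the work, as an engineer would, in place of code of your own. Each camera call takes 0.05 s, during which the arm holds its last target. There are 200 camera calls.

## Working session

There is one attempt and no reset: what is moved stays moved. The work goes in short steps, Python scripts to look and compute and a tool call to move; the robot and the scene stay as the last step left them, time stands still between calls to the robot, and variables do not carry over. Pictures are saved under pics/ and viewed, about 8 in all and at most 12, crops included, and the job is handed in when it is done.

Besides the shell and the picture viewer there is one more tool, called after ">>>" by a JSON object that holds its "api" and its "payload", one argument or row to a line. arm_command: Moves the arm, as the interface text tells. Its arguments: {"type":"object","properties":{"motion":{"type":"array"},"newtons":{"type":"number"}},"required":["motion"]}

```bash
ls; mkdir -p pics; cat > h.py <<'E'
import numpy as np, cv2
from scipy.spatial.transform import Rotation as R
from cell import arm, get_image, search_frame, pinpoint
def cam(name):
    s=arm.observe(); d=get_image(name)
    if 'tool_from_camera' in d:
        T=np.eye(4);T[:3,:3]=R.from_rotvec(s['ee_rot']).as_matrix();T[:3,3]=s['position']
        M=T@np.array(d['tool_from_camera']); d['origin']=M[:3,3]; d['rotation']=M[:3,:3]
    d['Rm']=np.array(d['rotation']);d['o']=np.array(d['origin']);return d
def cloud(d):
    z=d['range_z'];v,u=np.mgrid[:z.shape[0],:z.shape[1]];K=np.array(d['K'])
    p=np.stack([(u-K[0,2])/K[0,0]*z,(v-K[1,2])/K[1,1]*z,z],-1)
    w=p@d['Rm'].T+d['o'];w[z==0]=np.nan;return w
def proj(d,P):
    c=(np.asarray(P)-d['o'])@d['Rm'];K=np.array(d['K']);return np.array([K[0,0]*c[0]/c[2]+K[0,2],K[1,1]*c[1]/c[2]+K[1,2]])
def save(d,f): cv2.imwrite('pics/'+f,cv2.cvtColor(d['frame'],cv2.COLOR_RGB2BGR))
E
python3 - <<'E'
from h import *
np.set_printoptions(precision=3,suppress=True)
s=arm.observe();print(s['clock'],s['position'],s['ee_rot'],s['width'])
ims=[]
for c in ['scene','top']:
    d=cam(c);ims.append(d['frame']);print(c,d['o'],d['Rm'][:,2])
    for t in ['unit','hinge','pull','pointer_tip','lock_slot','key_grip','key_tip','stand_hole0','tray','bottle','jar']:
        for r in pinpoint(c,t)[:4]: print(t,np.array(r['point']),round(r['p'],2),proj(d,r['point']).round(0))
for i,n in zip(ims,'ab'): cv2.imwrite(f'pics/{n}.png',cv2.resize(i[:,:,::-1],(800,600)))
E
```

```text
pics
0.0 [0.225 0.583 0.404] [-0.935  1.362  0.933] 1.0020897045330837Traceback (most recent call last):
  File "<stdin>", line 6, in <module>
IndexError: too many indices for array: array is 1-dimensional, but 2 were indexed
```

```bash
python3 - <<'E'
from h import *
d=get_image('top');print(d['rotation'],d['origin'],{k:np.shape(v) for k,v in d.items()})
E
```

```text
[-2.19704222  2.1595186  -0.06393892] [ 0.45985771 -0.01053257  1.08282567] {'frame': (384, 512, 3), 'range_z': (384, 512), 'K': (3, 3), 'origin': (3,), 'rotation': (3,)}
```

```bash
sed -i "s/d\['Rm'\]=np.array(d\['rotation'\])/r=np.array(d['rotation']);d['Rm']=r if r.ndim==2 else R.from_rotvec(r).as_matrix()/" h.py
python3 - <<'E'
from h import *
np.set_printoptions(precision=3,suppress=True)
ims=[]
for c in ['scene','top']:
    d=cam(c);ims.append(d['frame']);print(c,d['o'],d['Rm'][:,2])
    np.savez(c+'0.npz',**{k:d[k] for k in('frame','range_z','K','o','Rm')})
    for t in ['unit','hinge','pull','pointer_tip','lock_slot','key_grip','key_tip','stand_hole0','tray','bottle','jar']:
        for r in pinpoint(c,t)[:4]: print(t,np.array(r['point']),round(r['p'],2),proj(d,r['point']).round(0))
for i,n in zip(ims,'ab'): cv2.imwrite(f'pics/{n}.png',cv2.resize(i[:,:,::-1],(800,600)))
print(arm.observe()['clock'])
E
```

```text
scene [0.972 0.361 0.83 ] [-0.477 -0.4   -0.783]
unit [ 0.627  0.025 -0.003] 0.83 [241. 246.]
hinge [0.723 0.013 0.09 ] 0.95 [209. 250.]
pull [0.559 0.049 0.131] 0.83 [266. 205.]
pointer_tip [0.638 0.137 0.185] 0.52 [275. 235.]
pointer_tip [ 0.675  0.417 -0.   ] 0.4 [362. 367.]
lock_slot [ 0.496 -0.041  0.123] 0.47 [255. 174.]
key_grip [0.39  0.205 0.113] 0.88 [357. 202.]
key_grip [0.333 0.306 0.064] 0.65 [399. 221.]
key_grip [0.436 0.31  0.084] 0.64 [383. 245.]
key_tip [0.39  0.202 0.001] 0.96 [347. 226.]
key_tip [0.336 0.306 0.002] 0.46 [391. 235.]
key_tip [0.674 0.415 0.001] 0.27 [361. 366.]
key_tip [ 0.687 -0.354 -0.002] 0.23 [134. 185.]
stand_hole0 [0.436 0.312 0.048] 0.92 [379. 252.]
stand_hole0 [ 0.674  0.417 -0.001] 0.24 [362. 366.]
tray [ 0.432 -0.333 -0.004] 0.74 [201. 144.]
bottle [ 0.686 -0.356 -0.001] 0.82 [133. 185.]
bottle [ 0.629  0.024 -0.002] 0.36 [240. 246.]
jar [ 0.673  0.414 -0.001] 0.58 [360. 365.]
top [ 0.46  -0.011  1.083] [ 0.072  0.014 -0.997]
unit [ 0.629  0.023 -0.005] 0.77 [242. 160.]
hinge [0.725 0.007 0.09 ] 0.6 [248. 119.]
pull [0.559 0.051 0.133] 0.57 [229. 179.]
pull [ 0.432 -0.337  0.001] 0.57 [368. 231.]
pointer_tip [0.639 0.138 0.182] 0.43 [193. 143.]
lock_slot [0.562 0.049 0.134] 0.19 [230. 178.]
key_grip [0.392 0.207 0.107] 0.77 [168. 244.]
key_grip [0.433 0.309 0.086] 0.75 [131. 227.]
key_grip [0.339 0.309 0.061] 0.43 [133. 262.]
stand_hole0 [0.437 0.308 0.048] 0.87 [136. 225.]
tray [ 0.435 -0.339  0.002] 0.65 [369. 230.]
bottle [ 0.685 -0.356  0.   ] 0.84 [374. 142.]
jar [0.672 0.413 0.001] 0.62 [108. 143.]
1.3
```

View pics/a.png

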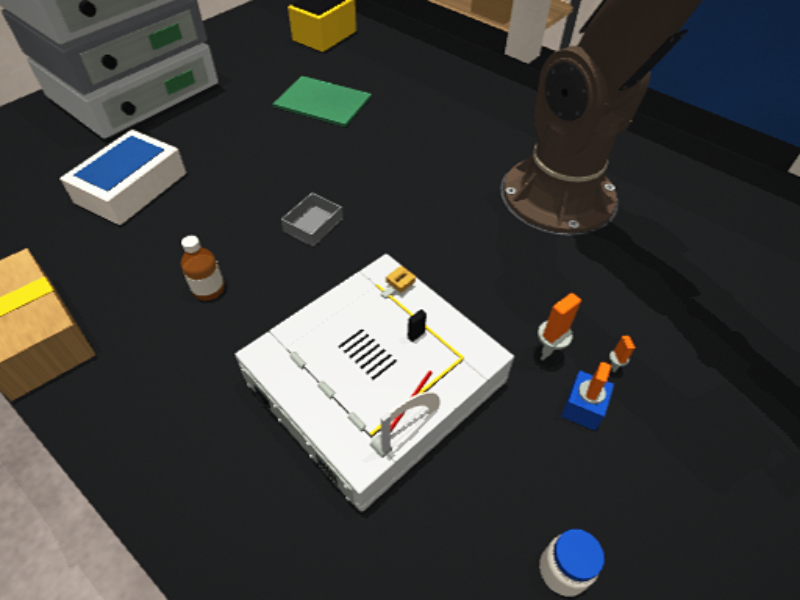

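View pics/b.png

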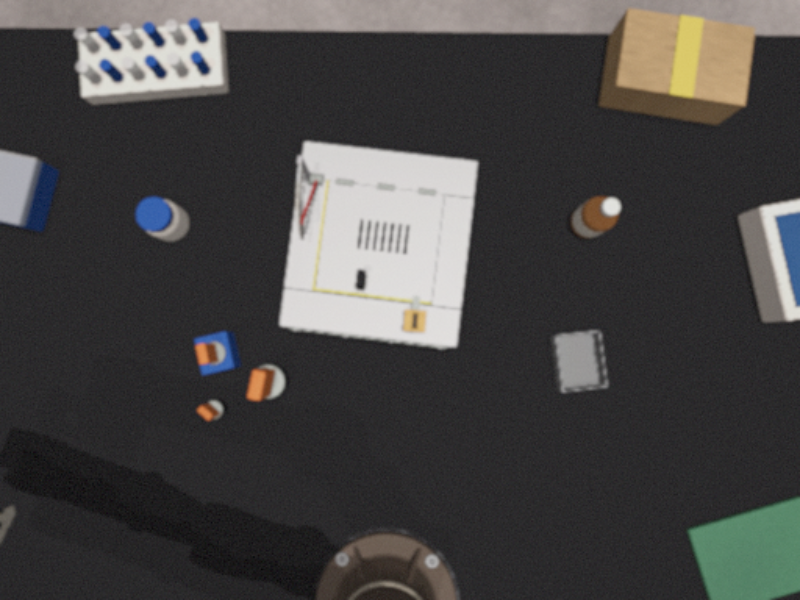

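Candidates for the key (scene picture): large one at (558,318), small one at (623,350), and the middle-sized one standing in the blue stand at (598,380). I choose the last. Next I measure the unit, stand and tool pose.

```bash
python3 - <<'E'
from h import *
np.set_printoptions(precision=4,suppress=True)
s=arm.observe();print(R.from_rotvec(s['ee_rot']).as_matrix(),s['position'],s['joints'])
for c in ['top','scene']:
    d=dict(np.load(c+'0.npz'));w=cloud(d)
    m=(abs(w[...,2]-.09)<.006)&(abs(w[...,0]-.63)<.25)&(abs(w[...,1])<.25)
    p=w[m];print(c,len(p),p[:,2].mean())
    (cx,cy),sz,a=cv2.minAreaRect((p[:,:2]*1000).astype(np.float32));print('unit rect',cx,cy,sz,a)
    f=d['frame'].astype(int);b=(f[...,2]>f[...,0]+50)&(abs(w[...,0]-.43)<.07)&(abs(w[...,1]-.31)<.07)
    p=w[b&(abs(w[...,2]-.05)<.008)];print('stand',len(p),p[:,2].mean(),cv2.minAreaRect((p[:,:2]*1000).astype(np.float32)))
d=cam('wrist');print('wrist cam in tool',np.array(d['tool_from_camera']),d['o'],d['K'])
E
```

```text
[[ 0.     -0.9331  0.3597]
 [-0.      0.3597  0.9331]
 [-1.     -0.     -0.    ]] [0.2248 0.5832 0.4047] [-1.3056  0.4345  0.025   1.5732 -0.0116  1.134  -0.0751]
top 10752 0.09075203001095215
unit rect 575.78076171875 27.255111694335938 (303.8362121582031, 425.8369140625) 83.79338836669922
stand 257 0.048651015976168825 ((435.4490966796875, 304.7438049316406), (63.81618881225586, 56.64840316772461), 15.436553955078125)
scene 9794 0.09116792633128021
unit rect 576.5668334960938 38.279266357421875 (322.43170166015625, 427.90643310546875) 83.91986083984375
stand 341 0.04963394715824628 ((436.7190856933594, 307.91851806640625), (66.2154769897461, 56.12857437133789), 14.896330833435059)
wrist cam in tool [[ 0.0009 -0.2764  0.961   0.0195]
 [-0.0005 -0.961  -0.2764  0.0739]
 [ 1.     -0.0002 -0.001   0.0001]
 [ 0.      0.      0.      1.    ]] [0.1559 0.6099 0.3852] [[306.7288   0.     252.0102]
 [  0.     306.7288 191.9143]
 [  0.       0.       1.    ]]
```

```bash
cat >> h.py <<'E'
from scipy.spatial.transform import Slerp
def down(deg,tilt=None):
    a=np.radians(deg);x=np.array([0,0,-1.]);z=np.array([np.cos(a),np.sin(a),0]);return np.stack([x,np.cross(z,x),z],1)
def pose():
    s=arm.observe();return np.array(s['position']),R.from_rotvec(s['ee_rot']).as_matrix()
def plan(p1,R1,n,start=None,f=90,ccw=None):
    p0,R0=start or pose()
    rv=R.from_matrix(R0.T@R1).as_rotvec()
    if ccw is not None and np.sign(rv[0])!=-ccw and abs(rv[0])>.5: rv=rv*(1-2*np.pi/np.linalg.norm(rv))
    rows=[];p,Rc=p0.copy(),R0.copy()
    for i in range(1,n+1):
        pt=p0+(p1-p0)*i/n;Rt=R0@R.from_rotvec(rv*i/n).as_matrix()
        d=(Rc.T@(pt-p)*1000).round(1);r=np.degrees(R.from_matrix(Rc.T@Rt).as_rotvec()).round(1)
        p=p+Rc@d/1000;Rc=Rc@R.from_rotvec(np.radians(r)).as_matrix()
        rows.append([f]+[float(v)+0. for v in d]+[float(v)+0. for v in r])
    for i in range(0,n,5): print(rows[i:i+5])
    print('end',p,'n',n,flush=True)
E
python3 -c "
from h import *
plan(np.array([.436,.308,.40]),down(-75),15,ccw=-1)"
```

```text
[[90, 0.3, -19.7, -12.1, 9.6, 0.0, 0.0], [90, 0.3, -21.5, -8.5, 9.6, 0.0, 0.0], [90, 0.3, -22.6, -4.9, 9.6, 0.0, 0.0], [90, 0.4, -23.1, -1.1, 9.6, 0.0, 0.0], [90, 0.3, -23.0, 2.8, 9.6, 0.0, 0.0]]
[[90, 0.3, -22.1, 6.6, 9.6, 0.0, 0.0], [90, 0.3, -20.8, 10.2, 9.6, 0.0, 0.0], [90, 0.3, -18.7, 13.6, 9.6, 0.0, 0.0], [90, 0.3, -16.3, 16.4, 9.6, 0.0, 0.0], [90, 0.4, -13.3, 19.0, 9.5, 0.0, 0.0]]
[[90, 0.3, -9.9, 20.8, 9.6, 0.0, 0.0], [90, 0.3, -6.3, 22.3, 9.6, 0.0, 0.0], [90, 0.3, -2.6, 23.0, 9.6, 0.0, 0.0], [90, 0.3, 1.3, 23.1, 9.6, 0.0, 0.0], [90, 0.3, 5.2, 22.5, 9.6, 0.0, 0.0]]
end [0.43600632 0.30801961 0.40004743] n 15
```

>>> {"api": "arm_command", "payload": {
  "motion": [
    [70,0.3,-19.7,-12.1,9.6,0,0],
    [70,0.3,-21.5,-8.5,9.6,0,0],
    [70,0.3,-22.6,-4.9,9.6,0,0],
    [70,0.4,-23.1,-1.1,9.6,0,0],
    [70,0.3,-23,2.8,9.6,0,0]
  ]
}}

```text
clock: 1.98
position: [0.2956, 0.4908, 0.4032]
ee_rot: [-0.282, 1.552, 0.282]
force: [-0.6, 0.0, 0.1]
width: 0.761
```

>>> {"api": "arm_command", "payload": {
  "motion": [
    [70,0.3,-22.1,6.6,9.6,0,0],
    [70,0.3,-20.8,10.2,9.6,0,0],
    [70,0.3,-18.7,13.6,9.6,0,0],
    [70,0.3,-16.3,16.4,9.6,0,0],
    [70,0.4,-13.3,19,9.5,0,0]
  ]
}}

```text
clock: 2.6
position: [0.366, 0.3991, 0.4017]
ee_rot: [0.374, 1.538, -0.373]
force: [-0.6, 0.0, -0.0]
width: 0.766
```

>>> {"api": "arm_command", "payload": {
  "motion": [
    [70,0.3,-9.9,20.8,9.6,0,0],
    [70,0.3,-6.3,22.3,9.6,0,0],
    [70,0.3,-2.6,23,9.6,0,0],
    [70,0.3,1.3,23.1,9.6,0,0],
    [70,0.3,5.2,22.5,9.6,0,0]
  ]
}}

```text
clock: 3.22
position: [0.4364, 0.3075, 0.4002]
ee_rot: [1.018, 1.32, -1.018]
force: [0.2, -0.4, 0.3]
width: 0.763
```

>>> {"api": "arm_command", "payload": {
  "motion": [
    [70,0,0,0,0,0,0],
    [70,0,0,0,0,0,0]
  ]
}}

```text
clock: 3.48
position: [0.4356, 0.3087, 0.4]
ee_rot: [1.012, 1.324, -1.011]
force: [-0.7, 1.0, 0.3]
width: 0.763
```

```bash
python3 - <<'E'
from h import *
np.set_printoptions(precision=4,suppress=True)
s=arm.observe();print(s['clock'],s['position'],R.from_rotvec(s['ee_rot']).as_matrix()[:,2],s['joints'],s['force'])
d=cam('wrist');save(d,'w1.png');np.savez('w1.npz',**{k:d[k] for k in('frame','range_z','K','o','Rm')})
for t in ['key_grip','key_tip','stand_hole0','key']:
    for r in pinpoint('wrist',t)[:4]: print(t,np.array(r['point']),round(r['p'],2),proj(d,r['point']).round(0))
w=cloud(d);f=d['frame'].astype(int)
o=(f[...,0]>f[...,2]+80)&(abs(w[...,0]-.436)<.04)&(abs(w[...,1]-.308)<.04)
p=w[o];zt=np.nanpercentile(p[:,2],95);print('orange top z',zt)
t=p[p[:,2]>zt-.006];print('handle top',len(t),cv2.minAreaRect((t[:,:2]*1000).astype(np.float32)))
b=(f[...,2]>f[...,0]+50)&(abs(w[...,0]-.436)<.06)&(abs(w[...,1]-.308)<.06)
q=w[b&(abs(w[...,2]-.05)<.007)];print('stand',len(q),q[:,2].mean(),cv2.minAreaRect((q[:,:2]*1000).astype(np.float32)))
E
```

```text
3.475 [0.4356 0.3087 0.4   ] [ 0.2624 -0.965  -0.0004] [-1.221   0.324   0.6631  1.8407 -0.228   1.0536 -1.7747] [-0.7164  0.9614  0.3234]
key_grip [0.3536 0.3366 0.0207] 0.7 [213. 225.]
key_grip [0.4348 0.3065 0.0866] 0.61 [254. 184.]
key_tip [0.3373 0.2262 0.0403] 0.78 [295. 264.]
key_tip [0.3112 0.3177 0.0258] 0.46 [220. 259.]
key [0.3089 0.3186 0.0177] 0.65 [219. 258.]
key [0.3372 0.2266 0.0405] 0.59 [295. 264.]
key [0.4374 0.3061 0.0048] 0.56 [254. 165.]
orange top z 0.30853303405766463
handle top 44 ((473.8740234375, 280.1795959472656), (4.528924942016602, 1.6537322998046875), 16.963319778442383)
stand 1609 0.0504096546894321 ((436.6337585449219, 307.21820068359375), (64.34369659423828, 55.74188232421875), 14.428071022033691)
```

View pics/w1.png

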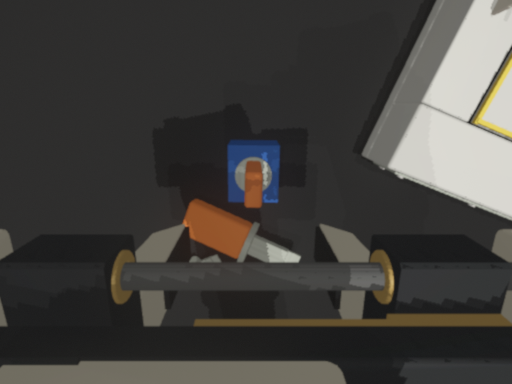

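The wrist view shows the middle key upright in its stand (254,180). A larger key seems to be lying at (220,228)-(290,258). I'm checking that with a scene crop, plus the handle fit.

```bash
python3 - <<'E'
from h import *
np.set_printoptions(precision=4,suppress=True)
d=dict(np.load('w1.npz'));w=cloud(d);f=d['frame'].astype(int)
def handle(d,w,f):
    o=(f[...,0]>f[...,2]+80)&(abs(w[...,0]-.436)<.04)&(abs(w[...,1]-.308)<.04)&(w[...,2]<.14)&(w[...,2]>.06)
    p=w[o];zt=np.nanpercentile(p[:,2],95);t=p[p[:,2]>zt-.006];print('handle ztop',zt,len(t),cv2.minAreaRect((t[:,:2]*1000).astype(np.float32)))
handle(d,w,f)
d=cam('scene');w=cloud(d);f=d['frame'].astype(int);handle(d,w,f)
cv2.imwrite('pics/c.png',cv2.resize(d['frame'][150:300,300:450,::-1],(600,600),interpolation=cv2.INTER_CUBIC))
for c in ['scene','top']:
  if c=='top': d=cam('top');handle(d,cloud(d),d['frame'].astype(int))
  for t in ['key_grip','stand_hole0']:
    for r in pinpoint(c,t)[:4]: print(t,np.array(r['point']),round(r['p'],2),proj(d,r['point']).round(0))
E
```

```text
handle ztop 0.11638892050491924 559 ((436.8441467285156, 307.6781311035156), (32.956382751464844, 14.039199829101562), 12.599604606628418)
handle ztop 0.11661146187444038 88 ((437.3468933105469, 308.23248291015625), (33.9028434753418, 15.707795143127441), 13.318930625915527)
key_grip [0.2672 0.3616 0.0103] 0.68 [422. 229.]
key_grip [0.3517 0.3265 0.0162] 0.62 [396. 240.]
key_grip [0.4323 0.3097 0.0852] 0.6 [383. 243.]
stand_hole0 [0.4348 0.3115 0.0502] 0.59 [379. 251.]
handle ztop nan 0 ((0.0, 0.0), (0.0, 0.0), 0.0)
key_grip [0.2724 0.3628 0.0114] 0.76 [118. 284.]
key_grip [ 0.6861 -0.3572 -0.0004] 0.62 [375. 142.]
key_grip [ 0.4318 -0.3354 -0.0019] 0.21 [367. 231.]
stand_hole0 [0.5619 0.0515 0.1332] 0.58 [229. 178.]
stand_hole0 [0.4376 0.311  0.0524] 0.49 [135. 225.]
  return np.nanmean(a, axis, out=out, keepdims=keepdims)
```

View pics/c.png

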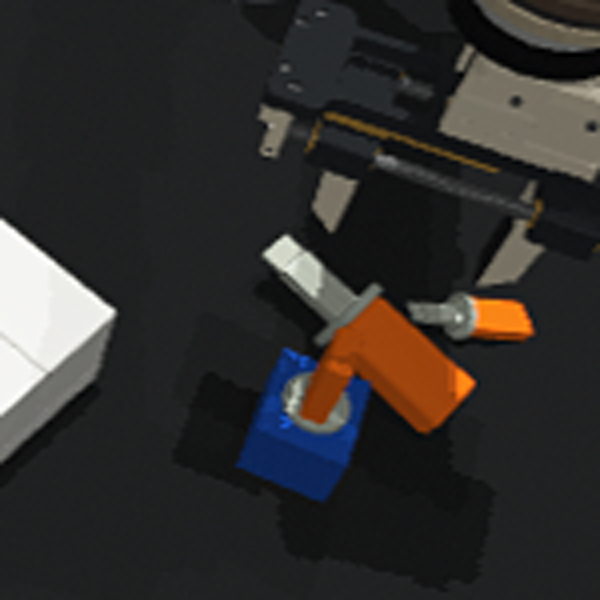

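The look-alikes, which stood loose, have toppled by themselves: the large one lies behind the stand at crop (390,340), the small one at (480,318). The middle key is upright in the stand at crop (320,385). Grasping it.

>>> {"api": "arm_command", "payload": {
  "motion": [
    [70,40,1.2,1.0,1.6,0,0],
    [70,40,0,0,0,0,0],
    [70,40,0,0,0,0,0],
    [70,28,0,0,0,0,0],
    [70,0,0,0,0,0,0]
  ]
}}

```text
clock: 4.65
position: [0.4368, 0.3069, 0.2505]
ee_rot: [1.032, 1.311, -1.038]
force: [1.1, 0.4, 1.0]
width: 0.765
```

```bash
python3 - <<'E'
from h import *
np.set_printoptions(precision=4,suppress=True)
s=arm.observe();M=R.from_rotvec(s['ee_rot']).as_matrix();print(s['position'],s['position']+.159*M[:,0],M[:,2],np.degrees(np.arctan2(M[1,2],M[0,2])),s['force'],s['joints'])
E
```

```text
[0.4368 0.3069 0.2505] [0.4364 0.3065 0.0915] [ 0.232  -0.9727  0.0021] -76.58612057954154 [1.1034 0.3841 1.0459] [-1.1147  0.5208  0.5584  1.9952 -0.4013  0.7386 -1.6497]
```

>>> {"api": "arm_command", "payload": {
  "motion": [
    [10,0,0,1,0,0,0],
    [10,0,0,-1.5,0,0,0],
    [10,0,0,-0.5,0,0,0],
    [10,0,0,0,0,0,0],
    [10,0,0,0,0,0,0]
  ],
  "newtons": 35
}}

```text
clock: 5.28
position: [0.4372, 0.3084, 0.2522]
ee_rot: [1.035, 1.311, -1.035]
force: [-0.0, 0.2, -0.4]
width: 0.27
```

```bash
python3 - <<'E'
from h import *
s=arm.observe();print(s['position'],s['width'],s['force'],s['ft_torque'])
# fit unit pose: top camera & scene grey top edges, via pinpoint repeats
for c in ['scene','top']:
  d=cam(c)
  for t in ['lock_slot','pull','hinge','unit','pointer_tip']:
    for r in pinpoint(c,t)[:2]: print(c,t,np.array(r['point']).round(4),round(r['p'],2))
E
```

```text
[0.43717566 0.30840737 0.25220285] 0.26962854462596947 [-0.00994417  0.21408511 -0.4480964 ] [-0.05146168  0.09382003  0.03947562]
scene lock_slot [ 0.498  -0.0421  0.1206] 0.59
scene lock_slot [0.5607 0.0491 0.1303] 0.38
scene pull [0.5588 0.0481 0.1284] 0.64
scene hinge [0.724  0.0134 0.0893] 0.82
scene unit [ 0.6248  0.0263 -0.0018] 0.68
scene unit [0.7239 0.0139 0.0883] 0.61
scene pointer_tip [0.6393 0.1386 0.1857] 0.65
top lock_slot [ 0.4972 -0.0375  0.1144] 0.67
top pull [0.5607 0.0544 0.1337] 0.68
top hinge [0.7269 0.0098 0.0917] 0.98
top hinge [0.5611 0.0488 0.1325] 0.28
top unit [ 0.6289  0.0198 -0.0031] 0.8
top pointer_tip [ 0.6876 -0.3573  0.0015] 0.6
top pointer_tip [0.638  0.1378 0.1838] 0.55
```

>>> {"api": "arm_command", "payload": {
  "motion": [
    [10,0,0,0,0,0,0],
    [10,0,0,0,0,0,0],
    [10,0,0,0,0,0,0]
  ]
}}

```text
clock: 6.25
position: [0.4372, 0.3083, 0.2521]
ee_rot: [1.035, 1.311, -1.035]
force: [-1.3, 0.6, 3.2]
width: 0.173
```

>>> {"api": "arm_command", "payload": {
  "motion": [
    [10,-20,0,0,0,0,0],
    [10,-40,0,0,0,0,0],
    [10,-40,0,0,0,0,0],
    [10,-40,0,0,0,0,0],
    [10,0,0,0,0,0,0]
  ]
}}

```text
clock: 6.88
position: [0.438, 0.3086, 0.3945]
ee_rot: [1.039, 1.31, -1.03]
force: [-0.4, -0.2, -1.3]
width: 0.172
```

```bash
python3 -c "
from h import *
s=arm.observe();print(s['position'],s['width'],s['force'])
plan(np.array([.445,-.040,.392]),down(-94),10,f=10)"
```

```text
[0.43803793 0.30858551 0.39453883] 0.17240794518430255 [-0.38667194 -0.16522352 -1.27311873]
[[10, 0.1, -7.4, 34.1, 1.7, 0.0, 0.0], [10, 0.2, -6.4, 34.2, 1.8, 0.0, 0.0], [10, 0.1, -5.3, 34.5, 1.7, -0.1, -0.1], [10, 0.2, -4.3, 34.6, 1.8, 0.0, 0.0], [10, 0.2, -3.3, 34.7, 1.7, 0.0, 0.0]]
[[10, 0.2, -2.1, 34.8, 1.8, 0.0, 0.0], [10, 0.2, -1.1, 34.9, 1.7, 0.0, -0.1], [10, 0.2, -0.1, 34.8, 1.7, -0.1, 0.0], [10, 0.2, 1.0, 34.9, 1.8, 0.0, 0.0], [10, 0.3, 2.1, 34.8, 1.7, 0.0, 0.0]]
end [ 0.44501131 -0.0400137   0.39197355] n 10
```

>>> {"api": "arm_command", "payload": {
  "motion": [
    [10,0,-7.4,34.1,1.7,0,0],
    [10,0,-6.4,34.2,1.8,0,0],
    [10,0,-5.3,34.5,1.7,0,0],
    [10,0,-4.3,34.6,1.8,0,0],
    [10,0,-3.3,34.7,1.7,0,0]
  ]
}}

```text
clock: 7.5
position: [0.4405, 0.1319, 0.3918]
ee_rot: [1.15, 1.246, -1.15]
force: [-0.0, -0.5, -1.7]
width: 0.173
```

>>> {"api": "arm_command", "payload": {
  "motion": [
    [10,0,-2.1,34.8,1.8,0,0],
    [10,0,-1.1,34.9,1.7,0,0],
    [10,0,-0.1,34.8,1.7,0,0],
    [10,0,1.0,34.9,1.8,0,0],
    [10,0,2.1,34.8,1.7,0,0]
  ]
}}

```text
clock: 8.12
position: [0.4436, -0.0423, 0.3919]
ee_rot: [1.262, 1.175, -1.261]
force: [0.3, -0.5, -0.9]
width: 0.171
```

>>> {"api": "arm_command", "payload": {
  "motion": [
    [10,0,0,0,0,0,0],
    [10,0,0,0,0,0,0]
  ]
}}

```text
clock: 8.38
position: [0.4439, -0.0405, 0.3918]
ee_rot: [1.261, 1.176, -1.261]
force: [0.3, 1.1, -2.0]
width: 0.166
```

```bash
python3 - <<'E'
from h import *
np.set_printoptions(precision=4,suppress=True)
s=arm.observe();M=R.from_rotvec(s['ee_rot']).as_matrix();print(s['clock'],s['position'],M,s['width'],s['force'],s['joints'])
d=cam('wrist');np.savez('w2.npz',**{k:d[k] for k in('frame','range_z','K','o','Rm')})
for t in ['lock_slot','key_tip','key_grip','pull']:
    for r in pinpoint('wrist',t)[:3]: print(t,np.array(r['point']),round(r['p'],2),proj(d,r['point']).round(0), 'tool',M.T@(r['point']-s['position']))
cv2.imwrite('pics/w2.png',cv2.resize(d['frame'][:,:,::-1],(800,600),interpolation=cv2.INTER_CUBIC))
E
```

```text
8.375 [ 0.4439 -0.0405  0.3918] [[-0.0003  0.9975 -0.0701]
 [ 0.0003 -0.0701 -0.9975]
 [-1.     -0.0003 -0.0003]] 0.16613225978040824 [ 0.2509  1.0963 -1.9724] [-0.7977  0.1858  0.9116  2.0544 -0.177   0.9802 -1.4362]
key_tip [ 0.4414 -0.0417  0.1438] 0.67 [254. 206.] tool [ 0.248  -0.0023  0.0014]
key_grip [ 0.4402 -0.0415  0.2286] 0.84 [254. 261.] tool [ 0.1632 -0.0035  0.0013]
key_grip [ 0.4426 -0.0428  0.1448] 0.66 [255. 205.] tool [ 0.247  -0.001   0.0025]
key_grip [ 0.4411 -0.0389  0.1457] 0.56 [250. 208.] tool [ 0.2461 -0.0028 -0.0013]
pull [0.5613 0.0459 0.1271] 0.86 [123.  53.] tool [ 0.2647  0.1112 -0.0943]
```

View pics/w2.png

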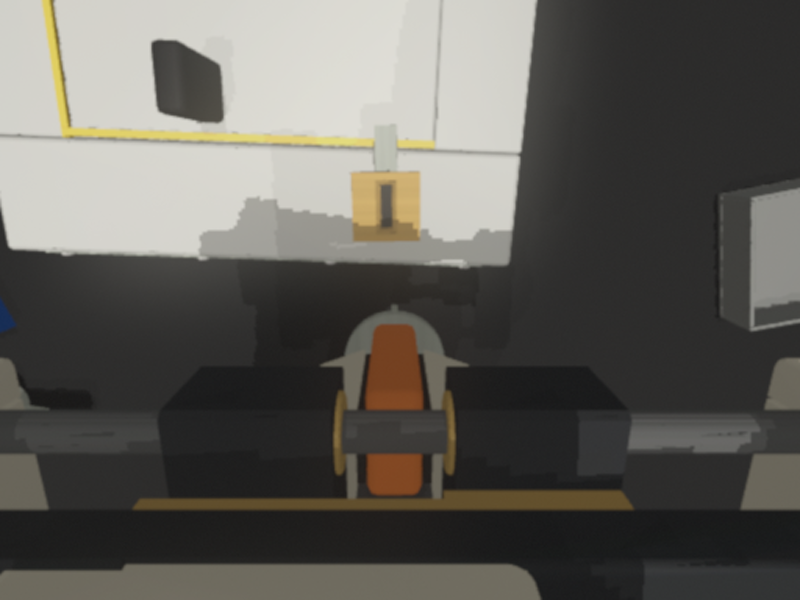

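The wrist view shows the lock head at (386,205), with its slot (dark bar) nearly upright in the image and lined up with the tool. The key is held upright, with the blade tip peeking out at (394,308).

```bash
python3 - <<'E'
from h import *
np.set_printoptions(precision=4,suppress=True)
d=dict(np.load('w2.npz'));w=cloud(d);f=d['frame'].astype(int)
p0,M=pose()
near=(abs(w[...,0]-.4975)<.03)&(abs(w[...,1]+.04)<.03)&(w[...,2]>.1)&(w[...,2]<.13)
p=w[near];print('head z',np.median(p[:,2]),len(p));r=cv2.minAreaRect((p[:,:2]*1000).astype(np.float32));print('head',r)
zt=np.median(p[:,2])
# slot: dark pixels inside head, ray to plane zt
K=d['K'];v,u=np.mgrid[:384,:512]
ray=np.stack([(u-K[0,2])/K[0,0],(v-K[1,2])/K[1,1],np.ones_like(u)],-1)@d['Rm'].T
W=d['o']+ray*((zt-d['o'][2])/ray[...,2])[...,None]
box=(abs(W[...,0]-.4975)<.016)&(abs(W[...,1]+.04)<.014)
g=f.sum(-1);print(g[box].min(),np.median(g[box]),g[box].max())
dark=(box&(g<250)).astype(np.uint8);print('dark',dark.sum());q=(W[dark>0][:,:2]*1000).astype(np.float32)
print('slot mean',q.mean(0),cv2.minAreaRect(q)); c=np.cov(q.T);e=np.linalg.eigh(c)[1][:,1];print('slot axis deg',np.degrees(np.arctan2(e[1],e[0])))
# head edges by brass colour on plane
br=(f[...,0]>f[...,2]+60)&(abs(W[...,0]-.4975)<.03)&(abs(W[...,1]+.04)<.03)
br2=br|(dark>0);print('brass',cv2.minAreaRect((W[br2][:,:2]*1000).astype(np.float32)))
# front edge of unit direction
# key blade in hand: crop
cr=d['frame'][110:330,190:320,::-1];cv2.imwrite('pics/w2c.png',cv2.resize(cr,None,fx=2.7,fy=2.7,interpolation=cv2.INTER_CUBIC))
# handle sides
o=(f[...,0]>f[...,2]+80)&(f[...,1]<120)&(v>195)&(u>220)&(u<285)
pt=(w[o]-p0)@M*1000;ok=np.isfinite(pt[:,0])
for lo in range(120,200,10):
  s=pt[ok&(pt[:,0]>lo)&(pt[:,0]<lo+10)]
  if len(s)>10: print(lo,len(s),'z',np.percentile(s[:,2],[3,97]),'y',np.percentile(s[:,1],[3,97]))
E
```

```text
head z 0.11511997787671596 2195
head ((503.8969421386719, -44.846221923828125), (44.051944732666016, 50.259464263916016), 85.946533203125)
208 470.0 517
dark 41
slot mean [488.4704 -39.6946] ((488.4489440917969, -39.6480712890625), (5.018416404724121, 4.975522518157959), 85.94717407226562)
slot axis deg 121.52908356123886
brass ((503.8050842285156, -43.80992126464844), (42.17123031616211, 49.63698196411133), 85.94770812988281)
130 1280 z [-5.6972  7.8975] y [-15.7274  15.9396]
140 305 z [-5.5985  7.776 ] y [14.967  16.4404]
150 244 z [-5.3564  7.5071] y [15.1892 16.5095]
160 194 z [-5.1653  7.3532] y [15.1836 16.337 ]
170 156 z [-5.0321  6.9671] y [15.3076 16.4127]
180 66 z [-4.6757  6.857 ] y [15.3551 16.2497]
```

View pics/w2c.png

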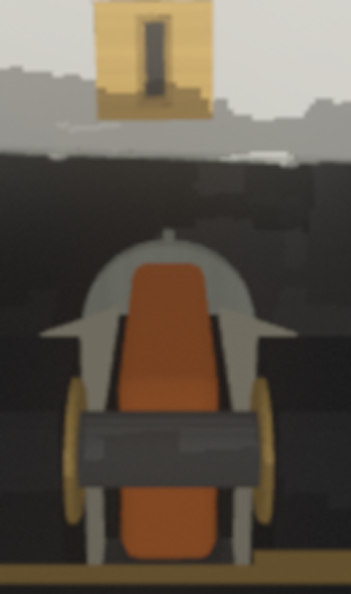

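```bash
python3 - <<'E'
from h import *
np.set_printoptions(precision=2,suppress=True)
d=dict(np.load('w2.npz'));f=d['frame'].astype(int)
p0,M=pose();K=d['K'];v,u=np.mgrid[:384,:512]
ray=np.stack([(u-K[0,2])/K[0,0],(v-K[1,2])/K[1,1],np.ones_like(u)],-1)@d['Rm'].T
o=(d['o']-p0)@M;rt=ray@M   # tool coords
def atx(X): return (o+rt*((X-o[0])/rt[...,0])[...,None])*1000
zt=.1151;T=atx(p0[2]-zt);g=f.sum(-1)
br=((f[...,0]-f[...,2]>70)&(u>215)&(u<280)&(v>100)&(v<165)).astype(np.uint8)
n,l,st,c=cv2.connectedComponentsWithStats(br);k=1+np.argmax(st[1:,4]);print(st[k])
m=l==k
for row in range(st[k][1],st[k][1]+st[k][3],6): 
    uu=np.where(m[row])[0];print(row,uu.min(),uu.max(),end='; ')
x0,y0,ww,hh=st[k][:4]
dark=(g<330)&(u>x0+8)&(u<x0+ww-8)&(v>y0+2)&(v<y0+hh-9)
q=T[dark];print('\nslot px',u[dark].mean(),v[dark].mean(),dark.sum(),'tool',q.mean(0));print(cv2.minAreaRect(q[:,1:].astype(np.float32)))
e=np.linalg.eigh(np.cov(q[:,1:].T))[1][:,1];print('slot angle in tool y-z deg',np.degrees(np.arctan2(e[1],e[0])))
mm=m|((u>=x0)&(u<x0+ww)&(v>=y0)&(v<y0+hh)&dark);print('head rect tool yz',cv2.minAreaRect(T[mm][:,1:].astype(np.float32)))
print('grid');print(g[120:146:2,238:257])
Tt=atx(.2457);print('tip area'); print(g[188:204,245:260])
for (a,b) in [(194,252),(196,252),(198,252)]: print(a,b,Tt[a,b])
E
```

```text
[ 225  110   43   42 1160]
110 248 248; 116 225 267; 122 226 267; 128 226 267; 134 226 267; 140 226 267; 146 264 267; 
slot px 247.08938547486034 130.64245810055866 179 tool [276.83  53.55  -2.79]
((54.004058837890625, -2.486790895462036), (19.48001480102539, 7.5058770179748535), 0.15763802826404572)
slot angle in tool y-z deg 179.61288755866863
head rect tool yz ((53.27020263671875, -3.4900856018066406), (34.278846740722656, 33.529541015625), 89.37355041503906)
grid
[[491 482 452 427 424 378 292 278 276 278 277 281 310 367 404 441 480 491
  491]
 [488 478 449 424 415 364 287 274 275 275 275 278 308 365 404 439 476 489
  491]
 [489 480 449 425 414 363 289 273 271 272 271 279 316 373 407 441 477 490
  491]
 [491 482 453 430 416 361 287 271 270 270 269 276 317 378 411 445 481 494
  495]
 [499 494 465 433 416 366 299 271 269 267 267 275 321 384 417 452 490 502
  503]
 [498 495 466 428 410 364 299 267 267 265 264 273 319 380 412 450 488 499
  500]
 [490 487 459 425 406 362 293 266 262 263 262 267 304 368 406 441 477 487
  490]
 [488 485 455 420 401 355 290 263 260 261 263 262 290 357 397
[... 836 characters left out ...]
48 168 169 158 141 132 132 132 134 132]
 [118 117 117 120 134 191 230 234 227 191 147 141 141 142 139]
 [118 119 123 133 150 214 261 264 259 214 153 141 139 141 143]
 [114 121 133 146 158 219 261 267 263 220 154 144 145 142 139]
 [128 140 159 178 194 232 267 271 267 232 182 168 166 158 151]
 [206 224 229 234 244 256 269 273 270 255 237 231 229 224 214]
 [260 266 266 265 266 267 272 276 274 270 265 263 266 263 257]
 [282 281 283 282 285 288 288 291 291 288 285 283 281 280 276]
 [297 298 296 296 298 300 300 303 303 299 297 294 295 293 291]
 [303 301 301 299 301 300 302 303 303 300 300 297 297 299 299]]
194 252 [245.7    8.29   1.13]
196 252 [245.7    6.68   1.13]
198 252 [245.7    5.06   1.13]
```

```bash
python3 - <<'E'
from h import *
np.set_printoptions(precision=1,suppress=True)
d=dict(np.load('w2.npz'));f=d['frame'].astype(int);g=f.sum(-1)
p0,M=pose();K=d['K'];v,u=np.mgrid[:384,:512]
ray=np.stack([(u-K[0,2])/K[0,0],(v-K[1,2])/K[1,1],np.ones_like(u)],-1)@d['Rm'].T
o=(d['o']-p0)@M;rt=ray@M
T=(o+rt*((p0[2]-.1151-o[0])/rt[...,0])[...,None])*1000
rb=f[...,0]-f[...,2]
for r in range(106,158): print(r,'y',T[r,247,1].round(1),'g247',g[r,246:249].mean().round(0),'g232',g[r,231:234].mean().round(0),'rb232',rb[r,231:234].mean().round(0),'g260',g[r,258:262].mean(),rb[r,258:262].mean())
print(T[131,[225,226,247,267,268],2])
E
```

```text
106 y 73.2 g247 561.0 g232 621.0 rb232 10.0 g260 622.25 9.0
107 y 72.4 g247 558.0 g232 620.0 rb232 9.0 g260 622.25 9.0
108 y 71.6 g247 524.0 g232 613.0 rb232 9.0 g260 618.0 10.0
109 y 70.8 g247 449.0 g232 540.0 rb232 17.0 g260 567.75 23.75
110 y 70.1 g247 459.0 g232 487.0 rb232 61.0 g260 513.25 63.75
111 y 69.3 g247 497.0 g232 497.0 rb232 88.0 g260 502.5 88.5
112 y 68.5 g247 507.0 g232 504.0 rb232 92.0 g260 506.75 92.0
113 y 67.7 g247 505.0 g232 505.0 rb232 92.0 g260 505.0 91.25
114 y 66.9 g247 492.0 g232 501.0 rb232 92.0 g260 500.25 90.75
115 y 66.1 g247 452.0 g232 497.0 rb232 91.0 g260 499.5 91.0
116 y 65.3 g247 418.0 g232 495.0 rb232 91.0 g260 498.75 91.25
117 y 64.5 g247 382.0 g232 497.0 rb232 91.0 g260 498.25 91.75
118 y 63.7 g247 318.0 g232 497.0 rb232 91.0 g260 498.5 92.0
119 y 62.9 g247 283.0 g232 496.0 rb232 92.0 g260 496.0 91.75
120 y 62.2 g247 277.0 g232 491.0 rb232 91.0 g260 491.0 91.0
121 y 61.4 g247 277.0 g232 488.0 rb232 91.0 g260 490.0 90.25
122 y 60.6 g247 275.0 g232 488.0 rb232 91.0 g260 490.5 91.0
123 y 59.8 g247 273.0 g232 489.0 rb232 91.0 g260 492.25 91.75
124 y 
[... 1404 characters left out ...]
 y 40.1 g247 307.0 g232 346.0 rb232 67.0 g260 345.25 66.25
148 y 39.3 g247 316.0 g232 342.0 rb232 66.0 g260 342.75 65.25
149 y 38.4 g247 321.0 g232 338.0 rb232 66.0 g260 341.75 65.5
150 y 37.6 g247 333.0 g232 339.0 rb232 66.0 g260 342.0 66.0
151 y 36.7 g247 340.0 g232 341.0 rb232 67.0 g260 343.25 67.25
152 y 35.9 g247 343.0 g232 342.0 rb232 68.0 g260 345.75 67.25
153 y 35.1 g247 348.0 g232 348.0 rb232 64.0 g260 352.5 61.75
154 y 34.2 g247 391.0 g232 394.0 rb232 37.0 g260 407.75 27.75
155 y 33.4 g247 428.0 g232 451.0 rb232 16.0 g260 440.25 10.75
156 y 32.5 g247 440.0 g232 473.0 rb232 10.0 g260 442.5 9.25
157 y 31.7 g247 439.0 g232 456.0 rb232 9.0 g260 442.0 9.5
[-21.  -20.2  -2.9  13.7  14.5]
```

>>> {"api": "arm_command", "payload": {
  "motion": [
    [10,0,27,-2,0,0,0],
    [10,0,26.3,-2.1,0,0,0],
    [10,12,0,0,0,0,0],
    [10,14,0,0,0,0,0],
    [10,0,0,0,0,0,0]
  ]
}}

```text
clock: 9.25
position: [0.4963, -0.0397, 0.3647]
ee_rot: [1.259, 1.178, -1.263]
force: [-0.1, -0.7, -1.3]
width: 0.174
```

```bash
python3 - <<'E'
from h import *
np.set_printoptions(precision=4,suppress=True)
s=arm.observe();M=R.from_rotvec(s['ee_rot']).as_matrix();print(s['clock'],s['position'],M[:,2],s['width'],s['force'])
d=cam('wrist');np.savez('w3.npz',**{k:d[k] for k in('frame','range_z','K','o','Rm')})
cv2.imwrite('pics/w3c.png',cv2.resize(d['frame'][150:260,200:310,::-1],None,fx=5,fy=5,interpolation=cv2.INTER_CUBIC))
E
```

```text
9.25 [ 0.4963 -0.0397  0.3647] [-0.0695 -0.9976  0.0001] 0.17424205723487982 [-0.1407 -0.7419 -1.2694]
```

View pics/w3c.png

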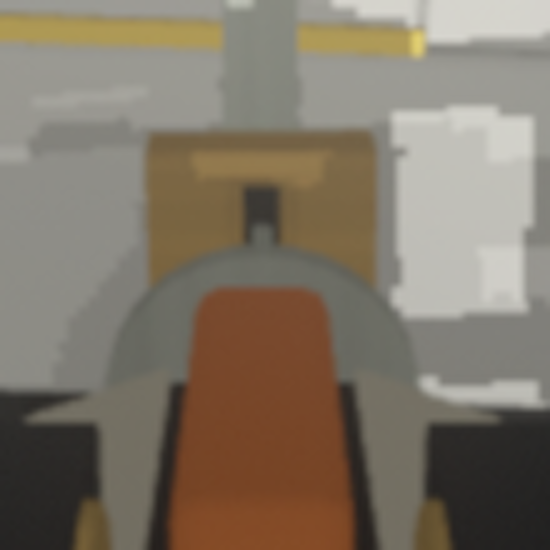

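```bash
python3 - <<'E'
from h import *
np.set_printoptions(precision=2,suppress=True)
d=dict(np.load('w3.npz'));g=d['frame'].astype(int).sum(-1);K=d['K']
p0,M=pose();o=(d['o']-p0)@M
def at(u,v,X):
    r=(np.array([(u-K[0,2])/K[0,0],(v-K[1,2])/K[1,1],1])@d['Rm'].T)@M;return (o+r*(X-o[0])/r[0])*1000
for r in range(174,204): print(r,at(252,r,p0[2]-.1151)[1].round(1),at(252,r,.2457)[1].round(1),g[r,251:254].mean().round(0),g[r,236])
E
```

```text
174 22.7 23.7 387.0 446
175 21.9 23.0 369.0 412
176 21.1 22.2 322.0 339
177 20.3 21.4 287.0 285
178 19.5 20.7 282.0 275
179 18.7 19.9 285.0 278
180 17.9 19.1 316.0 287
181 17.1 18.3 340.0 295
182 16.3 17.5 347.0 299
183 15.5 16.8 345.0 298
184 14.7 16.0 338.0 299
185 13.9 15.2 308.0 293
186 13.1 14.4 267.0 293
187 12.3 13.6 215.0 292
188 11.5 12.8 176.0 292
189 10.7 12.0 170.0 292
190 9.9 11.2 170.0 288
191 9.1 10.4 167.0 286
192 8.3 9.6 167.0 286
193 7.5 8.8 168.0 286
194 6.7 8.0 200.0 286
195 5.8 7.2 257.0 286
196 5.0 6.4 283.0 286
197 4.2 5.6 287.0 290
198 3.4 4.8 287.0 291
199 2.5 4.0 290.0 291
200 1.7 3.2 295.0 291
201 0.9 2.4 310.0 286
202 0.1 1.6 319.0 285
203 -0.8 0.8 321.0 285
```

>>> {"api": "arm_command", "payload": {
  "motion": [
    [10,2,1.5,0,0,0,0],
    [10,4,0,0,0,0,0],
    [10,4,0,0,0,0,0],
    [10,2,0,0,0,0,0],
    [10,0,0,0,0,0,0]
  ]
}}

```text
clock: 9.93
position: [0.499, -0.04, 0.3538]
ee_rot: [1.26, 1.176, -1.261]
force: [0.0, 0.1, -0.5]
width: 0.175
```

```bash
python3 - <<'E'
from h import *
np.set_printoptions(precision=4,suppress=True)
s=arm.observe();print(s['clock'],s['position'],s['width'],s['force'],s['ft_torque'])
E
```

```text
9.925 [ 0.499  -0.04    0.3538] 0.17514841047120552 [ 0.0037  0.0668 -0.4881] [-0.0279  0.1303 -0.022 ]
```

>>> {"api": "arm_command", "payload": {
  "motion": [
    [10,0,0,0,-9,0,0],
    [10,0,0,0,-9,0,0],
    [10,0,0,0,-9,0,0],
    [10,0,0,0,-9,0,0],
    [10,0,0,0,-9,0,0]
  ]
}}

```text
clock: 10.55
position: [0.4987, -0.0389, 0.3539]
ee_rot: [0.664, 1.469, -0.662]
force: [-1.4, 5.4, 0.1]
width: 0.173
```

```bash
python3 - <<'E'
from h import *
np.set_printoptions(precision=4,suppress=True)
s=arm.observe();print(s['clock'],s['position'],s['width'],s['force'],s['ft_torque'],s['joints'])
E
```

```text
10.55 [ 0.4987 -0.0389  0.3539] 0.1728220140888938 [-1.3815  5.4154  0.0546] [ 1.4288  0.74   -0.0298] [-0.5267  0.3181  0.64    1.9752 -0.2388  0.9236 -0.6142]
```

>>> {"api": "arm_command", "payload": {
  "motion": [
    [10,0,0,0,-9,0,0],
    [10,0,0,0,-9,0,0],
    [10,0,0,0,-9,0,0],
    [10,0,0,0,-4,0,0],
    [10,0,0,0,0,0,0]
  ]
}}

```text
clock: 11.18
position: [0.4982, -0.0384, 0.3538]
ee_rot: [0.247, 1.56, -0.243]
force: [-4.8, 7.0, 3.9]
width: 0.171
```

```bash
python3 - <<'E'
from h import *
np.set_printoptions(precision=4,suppress=True)
s=arm.observe();M=R.from_rotvec(s['ee_rot']).as_matrix();print(s['clock'],s['position'],np.degrees(np.arctan2(M[1,2],M[0,2])),s['width'],s['force'],s['ft_torque'],s['joints'])
d=cam('scene');c=proj(d,[.499,-.04,.115]).astype(int);print(c)
cr=lambda a:cv2.resize(a[c[1]-30:c[1]+30,c[0]-30:c[0]+30,::-1],(400,400),interpolation=cv2.INTER_CUBIC)
e=cam('wrist')
cv2.imwrite('pics/s4.png',np.hstack([cr(d['frame']),cv2.resize(e['frame'][90:290,150:350,::-1],(400,400))]))
E
```

```text
11.175 [ 0.4982 -0.0384  0.3538] -17.859154380466858 0.17139643295718526 [-4.817   7.021   3.9459] [ 2.      1.5067 -0.1206] [-0.4309  0.3018  0.5104  1.9692 -0.1875  0.919  -0.1366]
[254 176]
```

View pics/s4.png

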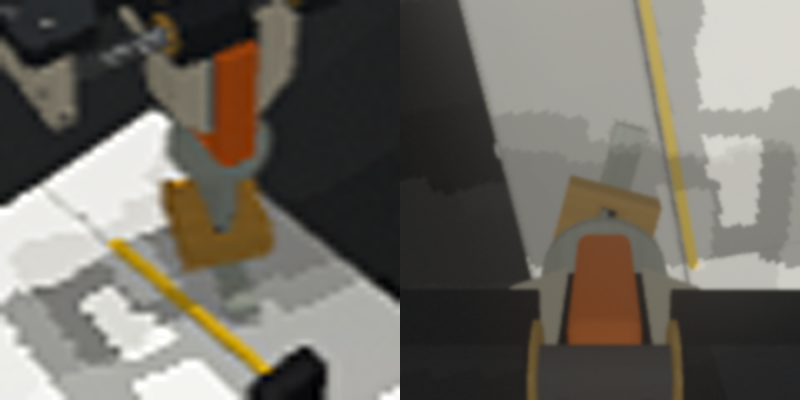

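>>> {"api": "arm_command", "payload": {
  "motion": [
    [10,0,0,0,-4,0,0],
    [10,0,0,0,-3,0,0],
    [10,0,0,0,0,0,0]
  ]
}}

```text
clock: 11.65
position: [0.498, -0.0383, 0.3538]
ee_rot: [0.151, 1.57, -0.147]
force: [-6.1, 7.4, 4.9]
width: 0.17
```

```bash
python3 - <<'E'
from h import *
np.set_printoptions(precision=4,suppress=True)
s=arm.observe();M=R.from_rotvec(s['ee_rot']).as_matrix();print(s['clock'],s['position'],np.degrees(np.arctan2(M[1,2],M[0,2])),s['width'],s['force'],s['ft_torque'])
d=cam('wrist');f=d['frame'].astype(int);K=d['K'];v,u=np.mgrid[:384,:512]
ray=np.stack([(u-K[0,2])/K[0,0],(v-K[1,2])/K[1,1],np.ones_like(u)],-1)@d['Rm'].T
def W(z): return d['o']+ray*((z-d['o'][2])/ray[...,2])[...,None]
rb=f[...,0]-f[...,2]
P=W(.115);br=(rb>35)&(rb<110)&(f[...,1]>0.6*f[...,0])&(np.hypot(P[...,0]-.498,P[...,1]+.04)<.028)
q=P[br];print(len(q),cv2.minAreaRect((q[:,:2]*1000).astype(np.float32)))
# yellow edge direction (hatch front) 
P9=W(.096);ye=(rb>70)&(f[...,1]>.65*f[...,0])&(~(np.hypot(P[...,0]-.498,P[...,1]+.04)<.03))&(v<200)
q=P9[ye];vx,vy,_,_=cv2.fitLine((q[:,:2]*1000).astype(np.float32),cv2.DIST_HUBER,0,.01,.01).ravel();print('hatch edge deg',len(q),np.degrees(np.arctan2(vy,vx)))
cv2.imwrite('pics/s5.png',cv2.resize(d['frame'][100:230,180:330,::-1],None,fx=4,fy=4,interpolation=cv2.INTER_CUBIC)); np.savez('w5.npz',**{k:d[k] for k in('frame','range_z','K','o','Rm')})
E
```

```text
11.65 [ 0.498  -0.0383  0.3538] -10.875190075307168 0.1697556638855391 [-6.1232  7.387   4.9459] [ 2.0656  1.7546 -0.0635]
948 ((498.8902893066406, -44.12708282470703), (46.9272346496582, 43.74178695678711), 63.039344787597656)
hatch edge deg 1007 84.06123
```

View pics/s5.png

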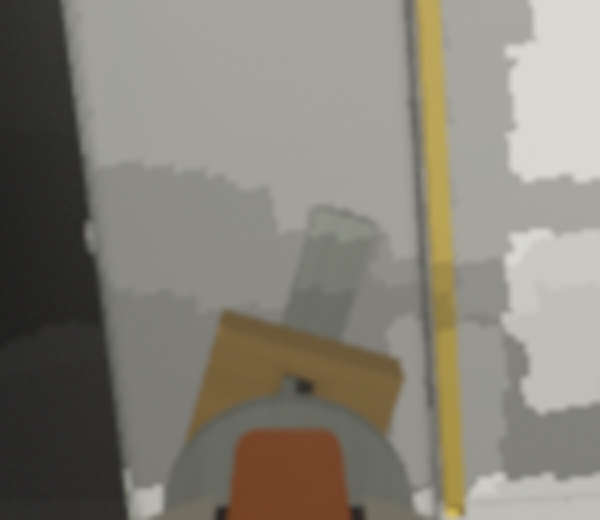

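```bash
python3 - <<'E'
from h import *
d=dict(np.load('w5.npz'));K=d['K']
def at(x,y,z):
    u,v=180+x/4,100+y/4;r=np.array([(u-K[0,2])/K[0,0],(v-K[1,2])/K[1,1],1])@d['Rm'].T;return d['o']+r*(z-d['o'][2])/r[2]
for n,a,b,z in [('tongue L',(287,320),(310,210),.1),('tongue R',(340,340),(376,235),.1),('head front top edge',(222,318),(400,370),.115),('headL',(190,435),(222,318),.115)]:
    q=at(*b,z)-at(*a,z);print(n,np.degrees(np.arctan2(q[1],q[0])),np.linalg.norm(q))
E
```

```text
tongue L 67.59934742009024 0.022156187641472848
tongue R 61.36426328428795 0.02198122268119907
head front top edge -27.62021874049032 0.03445358922978375
headL 63.41239804696313 0.02365899592192336
```

Lock angle is about 69° (1.2 rad), which is the stop. Backing off, lifting out, then planning the return.

>>> {"api": "arm_command", "payload": {
  "motion": [
    [10,0,0,0,8,0,0],
    [10,-8,0,0,2,0,0],
    [10,-20,0,0,0,0,0],
    [10,-20,0,0,0,0,0],
    [10,0,0,0,0,0,0]
  ]
}}

```text
clock: 12.32
position: [0.4995, -0.0402, 0.4032]
ee_rot: [0.288, 1.549, -0.287]
force: [1.0, -1.4, -1.8]
width: 0.173
```

```bash
python3 - <<'E'
from h import *
np.set_printoptions(precision=4,suppress=True)
s=arm.observe();print(s['clock'],s['position'],s['width'],s['force'])
plan(np.array([.4372,.3083,.40]),down(-76.5),12,f=10)
d=cam('wrist');np.savez('w6.npz',**{k:d[k] for k in('frame','range_z','K','o','Rm')})
p0,M=pose();w=cloud(d);f=d['frame'].astype(int);v,u=np.mgrid[:384,:512]
o=(f[...,0]>f[...,2]+60)&(f[...,1]<120)&(v>195)&(u>220)&(u<285)
pt=(w[o]-p0)@M*1000;ok=np.isfinite(pt[:,0])
for lo in range(120,200,10):
  s=pt[ok&(pt[:,0]>lo)&(pt[:,0]<lo+10)]
  if len(s)>10: print(lo,len(s),'x',s[:,0].min(),'z',np.percentile(s[:,2],[3,97]),'y',np.percentile(s[:,1],[3,97]))
cv2.imwrite('pics/s6.png',cv2.resize(d['frame'][110:330,190:320,::-1],None,fx=2.7,fy=2.7,interpolation=cv2.INTER_CUBIC))
g=f.sum(-1);print(g[186:202,246:262:1])
E
```

```text
12.325 [ 0.4995 -0.0402  0.4032] 0.17341333225963645 [ 0.9853 -1.3642 -1.8053]
[[10, 0.3, 25.3, -15.3, 4.6, 0.0, 0.0], [10, 0.2, 23.9, -17.2, 4.7, 0.0, 0.0], [10, 0.3, 22.5, -19.1, 4.6, 0.0, 0.0], [10, 0.2, 20.8, -20.9, 4.6, 0.0, -0.1], [10, 0.3, 19.1, -22.5, 4.6, 0.0, 0.0]]
[[10, 0.2, 17.3, -23.9, 4.7, 0.0, 0.0], [10, 0.2, 15.2, -25.3, 4.6, 0.1, 0.0], [10, 0.3, 13.2, -26.4, 4.6, 0.0, 0.0], [10, 0.2, 10.9, -27.3, 4.6, 0.0, 0.0], [10, 0.3, 8.8, -28.2, 4.7, 0.0, 0.0]]
[[10, 0.3, 6.4, -28.8, 4.6, 0.0, 0.0], [10, 0.3, 4.1, -29.2, 4.6, 0.0, 0.0]]
end [0.4372 0.3083 0.4   ] n 12
130 1391 x 133.95121961096476 z [-5.768   8.6357] y [-16.2073  15.4837]
140 317 x 140.01663298187825 z [-5.8057  8.4093] y [13.6562 16.0502]
150 251 x 150.05766608555706 z [-5.7073  8.2773] y [13.9595 15.9378]
160 210 x 160.00301608438778 z [-5.6853  8.2318] y [13.9296 15.9346]
170 173 x 170.04777615796107 z [-5.6079  8.1419] y [14.1776 15.9276]
180 147 x 180.01249174466108 z [-5.5717  7.8867] y [14.3529 15.8927]
[[143 142 145 145 165 230 267 272 274 279 279 280 279 278 277 277]
 [139 142 141 144 176 234 266 274 27
[... 269 characters left out ...]
 278 278 276 277 277 279 279]
 [137 137 139 151 215 260 263 268 274 274 274 273 277 277 277 278]
 [136 138 136 156 217 257 262 269 273 273 274 274 275 275 275 277]
 [137 135 139 160 221 262 269 269 271 271 271 274 273 274 274 274]
 [136 138 140 162 224 267 271 271 274 274 273 272 273 273 274 276]
 [135 133 138 172 233 272 275 275 277 275 275 276 277 277 274 276]
 [136 138 148 188 247 274 276 274 276 277 276 279 277 278 277 278]
 [163 171 183 213 254 273 274 277 278 277 276 275 276 275 277 279]
 [235 239 244 253 265 275 278 279 279 276 276 276 276 278 278 275]
 [276 272 273 273 279 282 284 284 281 279 277 279 278 279 276 276]
 [290 290 291 292 295 298 299 299 296 293 293 290 291 288 285 281]]
```

>>> {"api": "arm_command", "payload": {
  "motion": [
    [10,0,25.3,-15.3,4.6,0,0],
    [10,0,23.9,-17.2,4.7,0,0],
    [10,0,22.5,-19.1,4.6,0,0],
    [10,0,20.8,-20.9,4.6,0,0],
    [10,0,19.1,-22.5,4.6,0,0]
  ]
}}

```text
clock: 13.0
position: [0.4725, 0.1061, 0.401]
ee_rot: [0.603, 1.486, -0.605]
force: [0.7, -0.3, -0.9]
width: 0.174
```

>>> {"api": "arm_command", "payload": {
  "motion": [
    [10,0,17.3,-23.9,4.7,0,0],
    [10,0,15.2,-25.3,4.6,0,0],
    [10,0,13.2,-26.4,4.6,0,0],
    [10,0,10.9,-27.3,4.6,0,0],
    [10,0,8.8,-28.2,4.7,0,0]
  ]
}}

```text
clock: 13.62
position: [0.4466, 0.2512, 0.4009]
ee_rot: [0.913, 1.371, -0.916]
force: [0.3, -0.3, -1.4]
width: 0.171
```

>>> {"api": "arm_command", "payload": {
  "motion": [
    [10,0,6.4,-28.8,4.6,0,0],
    [10,0,4.1,-29.2,4.6,0,0],
    [10,0,0,0,0,0,0],
    [10,0,0,0,0,0,0]
  ]
}}

```text
clock: 14.12
position: [0.4367, 0.3078, 0.4012]
ee_rot: [1.032, 1.311, -1.035]
force: [-0.0, -0.4, -1.6]
width: 0.167
```

```bash
python3 - <<'E'
from h import *
np.set_printoptions(precision=4,suppress=True)
s=arm.observe();M=R.from_rotvec(s['ee_rot']).as_matrix();print(s['clock'],s['position'],M,np.degrees(np.arctan2(M[1,2],M[0,2])),s['width'],s['force'],s['joints'])
plan(np.array([.4372,.3083,.335]),down(-76.5),3,f=10)
d=cam('wrist');np.savez('w7.npz',**{k:d[k] for k in('frame','range_z','K','o','Rm')})
cv2.imwrite('pics/s7.png',cv2.resize(d['frame'][110:290,150:350,::-1],None,fx=3,fy=3,interpolation=cv2.INTER_CUBIC))
E
```

```text
14.125 [0.4367 0.3078 0.4012] [[-0.0007  0.9722  0.2342]
 [-0.0015  0.2342 -0.9722]
 [-1.     -0.0011  0.0013]] -76.45572009965424 0.16706492647297938 [-0.0346 -0.3645 -1.6452] [-1.1377  0.3093  0.5511  1.8318 -0.1836  1.0528 -1.8505]
[[10, 22.1, 0.2, -0.2, 0.0, 0.0, 0.0], [10, 22.0, 0.3, -0.1, 0.0, 0.0, 0.0], [10, 22.1, 0.2, -0.2, 0.0, 0.1, 0.1]]
end [0.4372 0.3083 0.335 ] n 3
```

View pics/s7.png

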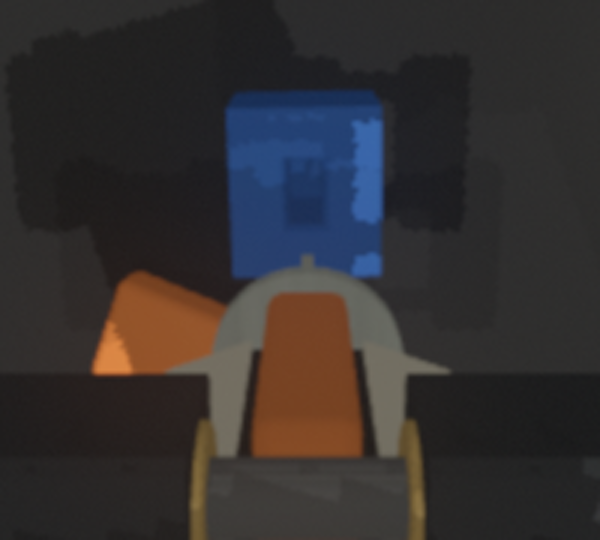

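```bash
python3 - <<'E'
from h import *
np.set_printoptions(precision=2,suppress=True)
d=dict(np.load('w7.npz'));g=d['frame'].astype(int).sum(-1);K=d['K'];p0,M=pose();o=(d['o']-p0)@M
def at(x,y,X):
    u,v=150+x/3-.33,110+y/3-.33;r=(np.array([(u-K[0,2])/K[0,0],(v-K[1,2])/K[1,1],1])@d['Rm'].T)@M;return ((o+r*(X-o[0])/r[0])*1000)[1:]
X=p0[2]-.0504
print('pocket far/near/left/right',at(305,157,X),at(305,229,X),at(284,193,X),at(327,193,X))
print('stand top corners',at(227,107,X),at(382,107,X),at(232,277,X),at(381,277,X))
print('blade tip edge',at(307,254,.2457),at(302,256,.2457),at(312,256,.2457))
E
```

```text
pocket far/near/left/right [13.32 -0.56] [-13.87  -0.57] [-0.12 -8.31] [-0.12  7.55]
stand top corners [ 31.5  -28.56] [31.51 27.09] [-32.7  -28.21] [-32.69  28.2 ]
blade tip edge [8.   0.14] [ 7.46 -1.14] [7.46 1.42]
```

>>> {"api": "arm_command", "payload": {
  "motion": [
    [10,35,0.8,-0.5,0,0,0],
    [10,40,0,0,0,0,0],
    [10,25,0,0,0,0,0],
    [10,15,0,0,0,0,0],
    [10,0,0,0,0,0,0]
  ]
}}

```text
clock: 14.8
position: [0.4374, 0.3084, 0.2865]
ee_rot: [1.033, 1.311, -1.035]
force: [-0.5, 0.5, -0.4]
width: 0.174
```

>>> {"api": "arm_command", "payload": {
  "motion": [
    [10,15,0,0,0,0,0],
    [10,15,0,0,0,0,0],
    [10,2,0,0,0,0,0],
    [10,0,0,0,0,0,0]
  ]
}}

```text
clock: 15.3
position: [0.4374, 0.3091, 0.2549]
ee_rot: [1.033, 1.312, -1.034]
force: [0.7, -0.0, 0.4]
width: 0.172
```

>>> {"api": "arm_command", "payload": {
  "motion": [
    [10,2,0,0,0,0,0],
    [40,0,0,0,0,0,0],
    [55,0,0,0,0,0,0],
    [55,0,0,0,0,0,0],
    [55,0,0,0,0,0,0]
  ]
}}

```text
clock: 15.92
position: [0.4374, 0.3092, 0.2531]
ee_rot: [1.034, 1.312, -1.033]
force: [0.4, 0.2, 0.2]
width: 0.558
```

```bash
python3 - <<'E'
from h import *
np.set_printoptions(precision=4,suppress=True)
s=arm.observe();print(s['clock'],s['position'],s['width'],s['force'])
d=cam('wrist');w=cloud(d);f=d['frame'].astype(int)
o=(f[...,0]>f[...,2]+50)&(abs(w[...,0]-.436)<.04)&(abs(w[...,1]-.308)<.03)&(w[...,2]<.14)&(w[...,2]>.06)
p=w[o];zt=np.nanpercentile(p[:,2],95);t=p[p[:,2]>zt-.006];print('handle ztop',zt,len(t),cv2.minAreaRect((t[:,:2]*1000).astype(np.float32)))
E
```

```text
15.925 [0.4374 0.3092 0.2531] 0.5583952081574646 [0.3541 0.2    0.2072]
handle ztop 0.11621532278340381 1473 ((435.3077087402344, 318.43707275390625), (33.819576263427734, 35.552425384521484), 13.477128982543945)
```

>>> {"api": "arm_command", "payload": {
  "motion": [
    [55,-15,0,0,0,0,0],
    [55,-40,0,0,0,0,0],
    [55,-45,0,0,0,0,0],
    [55,-45,0,0,0,0,0],
    [55,0,0,0,0,0,0]
  ]
}}

```text
clock: 16.6
position: [0.4384, 0.3092, 0.4024]
ee_rot: [1.04, 1.311, -1.028]
force: [-0.0, -0.5, -0.1]
width: 0.6
```

```bash
python3 - <<'E'
from h import *
np.set_printoptions(precision=4,suppress=True)
s=arm.observe();print(s['clock'],s['position'],s['width'],s['force'])
plan(np.array([.53,.0485,.395]),down(-95.94),9,f=55)
d=cam('wrist');w=cloud(d);f=d['frame'].astype(int)
o=(f[...,0]>f[...,2]+50)&(abs(w[...,0]-.437)<.03)&(abs(w[...,1]-.308)<.03)&(w[...,2]<.14)&(w[...,2]>.06)
p=w[o];zt=np.nanpercentile(p[:,2],95);t=p[p[:,2]>zt-.006];print('handle ztop',zt,len(t),cv2.minAreaRect((t[:,:2]*1000).astype(np.float32)))
ex=np.array([np.cos(np.radians(-5.94)),np.sin(np.radians(-5.94)),0])
for c in ['scene','top']:
  d=cam(c);w=cloud(d);f=d['frame'].astype(int)
  m=(f[...,0]>110)&(f[...,0]>2.2*f[...,1])&(f[...,0]>2.2*f[...,2])&(abs(w[...,0]-.69)<.08)&(abs(w[...,1]-.135)<.04)&(w[...,2]>.085)
  p=w[m];print(c,len(p))
  if len(p)<8: continue
  l=cv2.fitLine((p*1000).astype(np.float32),cv2.DIST_HUBER,0,.01,.01).ravel();a=l[:3]*np.sign(l[2])
  print('dir',a,'pt',l[3:],'angle',np.arctan2(a[2],-a@ex),'zrange',p[:,2].min(),p[:,2].max())
E
```

```text
16.6 [0.4384 0.3092 0.4024] 0.599831190043234 [-0.0191 -0.4614 -0.1118]
[[55, 0.7, 3.1, 30.5, 2.2, 0.0, 0.0], [55, 0.7, 4.3, 30.4, 2.1, -0.1, -0.1], [55, 0.8, 5.4, 30.3, 2.2, 0.0, 0.0], [55, 0.8, 6.6, 30.0, 2.1, 0.0, 0.0], [55, 0.7, 7.7, 29.7, 2.2, -0.1, -0.1]]
[[55, 0.8, 8.8, 29.4, 2.2, 0.0, 0.0], [55, 0.8, 9.9, 29.1, 2.1, 0.0, 0.0], [55, 0.9, 10.9, 28.6, 2.2, 0.0, -0.1], [55, 0.7, 12.1, 28.2, 2.1, -0.1, 0.0]]
end [0.53   0.0485 0.395 ] n 9
handle ztop 0.11638382817835821 604 ((437.2095031738281, 308.73919677734375), (33.58086013793945, 14.871055603027344), 13.867269515991211)
scene 69
dir [-0.7164  0.0695  0.6942] pt [676.3868 137.5001 155.1118] angle 0.767311629279964 zrange 0.11199463440627244 0.18604406841357612
top 2
```

>>> {"api": "arm_command", "payload": {
  "motion": [
    [55,0.7,3.1,30.5,2.2,0,0],
    [55,0.7,4.3,30.4,2.1,0,0],
    [55,0.8,5.4,30.3,2.2,0,0],
    [55,0.8,6.6,30,2.1,0,0],
    [55,0.7,7.7,29.7,2.2,0,0]
  ]
}}

```text
clock: 17.38
position: [0.4884, 0.1619, 0.3934]
ee_rot: [1.175, 1.23, -1.178]
force: [0.3, 0.5, -0.4]
width: 0.594
```

>>> {"api": "arm_command", "payload": {
  "motion": [
    [55,0.8,8.8,29.4,2.2,0,0],
    [55,0.8,9.9,29.1,2.1,0,0],
    [55,0.9,10.9,28.6,2.2,0,0],
    [55,0.7,12.1,28.2,2.1,0,0],
    [55,0,0,0,0,0,0]
  ]
}}

```text
clock: 18.0
position: [0.5289, 0.0447, 0.3905]
ee_rot: [1.287, 1.155, -1.291]
force: [-0.3, -1.1, -0.6]
width: 0.603
```

```bash
python3 - <<'E'
from h import *
np.set_printoptions(precision=4,suppress=True)
s=arm.observe();M=R.from_rotvec(s['ee_rot']).as_matrix();p0=np.array(s['position']);print(s['clock'],p0,np.degrees(np.arctan2(M[1,2],M[0,2])),M[2],s['joints'])
ex=np.array([np.cos(np.radians(-5.94)),np.sin(np.radians(-5.94)),0])
d=cam('wrist');w=cloud(d);f=d['frame'].astype(int)
for r in pinpoint('wrist','pull')[:2]: print('pull',np.array(r['point']),r['p'],'tool',M.T@(r['point']-p0))
near=(abs(w[...,0]-.56)<.04)&(abs(w[...,1]-.05)<.04)&(w[...,2]>.115)&(w[...,2]<.17)
p=w[near];zt=np.percentile(p[:,2],95);t=p[p[:,2]>zt-.005];r=cv2.minAreaRect((t[:,:2]*1000).astype(np.float32));print('pull top z',zt,len(t),r)
c=np.array([r[0][0]/1000,r[0][1]/1000,zt-.018]);print('grasp in tool mm',(M.T@(c-p0)*1000).round(1))
m=(f[...,0]>110)&(f[...,0]>2.2*f[...,1])&(f[...,0]>2.2*f[...,2])&(w[...,2]>.085)&(w[...,2]<.25)&(w[...,1]>.1)
p=w[m];print('red',len(p))
if len(p)>20:
  l=cv2.fitLine((p*1000).astype(np.float32),cv2.DIST_HUBER,0,.01,.01).ravel();a=l[:3]*np.sign(l[2]);print(a,l[3:],np.arctan2(a[2],-a@ex),p[:,2].min(),p[:,2].max())
cv2.imwrite('pics/s8.png',d['frame'][:,:,::-1])
E
```

```text
18.0 [0.5289 0.0447 0.3905] -96.26240859781952 [-1.     -0.0009  0.0021] [-0.7288  0.3391  0.7185  1.8628 -0.2552  1.035  -1.5866]
pull [0.5591 0.0462 0.1261] 0.62 tool [ 0.2643  0.0301 -0.0054]
pull top z 0.14943641398507082 730 ((561.6691284179688, 48.589195251464844), (13.538187026977539, 29.35917854309082), 83.55020904541016)
grasp in tool mm [259.   32.4  -8. ]
red 441
[-0.7285  0.0768  0.6807] [658.4799 136.577  174.5041] 0.7486833577775991 0.15669976140113132 0.18832580569373408
```

View pics/s8.png

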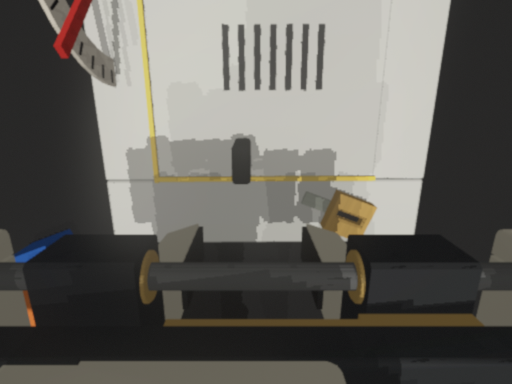

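>>> {"api": "arm_command", "payload": {
  "motion": [
    [55,0,32.4,-8.6,-0.3,0,0],
    [55,35,0,0,0,0,0],
    [55,35,0,0,0,0,0],
    [55,29,0,0,0,0,0],
    [55,0,0,0,0,0,0]
  ]
}}

```text
clock: 18.73
position: [0.5608, 0.0546, 0.2901]
ee_rot: [1.277, 1.165, -1.284]
force: [-0.4, -0.6, 0.3]
width: 0.597
```

>>> {"api": "arm_command", "payload": {
  "motion": [
    [8,0,0,0,0,0,0],
    [8,0,0,0,0,0,0],
    [8,0,0,0,0,0,0],
    [8,0,0,0,0,0,0],
    [8,0,0,0,0,0,0]
  ],
  "newtons": 20
}}

```text
clock: 19.35
position: [0.5619, 0.0499, 0.2927]
ee_rot: [1.28, 1.156, -1.285]
force: [-1.7, -14.6, 4.1]
width: 0.157
```

>>> {"api": "arm_command", "payload": {
  "motion": [
    [8,0,0,0,0,0,0],
    [8,0,0,0,0,0,0]
  ]
}}

```text
clock: 19.6
position: [0.5619, 0.0498, 0.2927]
ee_rot: [1.281, 1.156, -1.285]
force: [-2.5, -13.3, 3.3]
width: 0.151
```

```bash
cat >> h.py <<'E'
yaw=np.radians(-5.94);ex=np.array([np.cos(yaw),np.sin(yaw),0]);ey=np.array([-np.sin(yaw),np.cos(yaw),0]);ez=np.array([0,0,1.])
def hatchplan(dth,tilt_end,n,x_hinge=None,f=8):
    # grasp point now -> rotate about hinge line by dth; tool tilt to tilt_end (deg), TCP 159 mm behind
    p0,M=pose();g=p0+.159*M[:,0]
    H=np.array([.7235,.0115,.09])  # hinge
    t0=np.degrees(np.arctan2(-M[:,0]@ex,-M[:,0]@ez))
    r=g-H;th0=None;rows=[];p,Rc=p0.copy(),M.copy()
    for i in range(1,n+1):
        a=dth*i/n;q=np.array([-(r@ex),r[2]])  # forward, up
        q=np.array([np.cos(a)*q[0]-np.sin(a)*q[1],np.sin(a)*q[0]+np.cos(a)*q[1]])
        gi=H-q[0]*ex+q[1]*ez+(r@ey)*ey
        t=np.radians((tilt_end-t0)*i/n);Rt=R.from_rotvec(ey*t).as_matrix()@M
        pt=gi-.159*Rt[:,0]
        d=(Rc.T@(pt-p)*1000).round(1);rv=np.degrees(R.from_matrix(Rc.T@Rt).as_rotvec()).round(1)
        p=p+Rc@d/1000;Rc=Rc@R.from_rotvec(np.radians(rv)).as_matrix();rows.append([f]+[float(v)+0. for v in d]+[float(v)+0. for v in rv])
    print('t0',t0,'grasp',g,'r',(-(r@ex)).round(4),(r@ey).round(4),r[2].round(4),'end',p)
    for i in range(0,n,5): print(rows[i:i+5])
E
python3 - <<'E'
from h import *
np.set_printoptions(precision=4,suppress=True)
s=arm.observe();print(s['clock'],s['position'],s['width']*91.8,s['force'],s['joints'])
hatchplan(.74,20,15)
E
```

```text
19.6 [0.5619 0.0498 0.2927] 13.861824021606534 [ -2.4587 -13.2571   3.3405] [-0.6332  0.5134  0.6376  1.8913 -0.389   0.8633 -1.4721]
t0 -0.047568791154135134 grasp [0.562  0.0492 0.1337] r 0.1646 0.0207 0.0437 end [0.6882 0.0367 0.3826]
[[8, -8.0, 6.1, 0.0, 0.0, 0.0, -1.3], [8, -8.0, 6.3, 0.1, 0.0, 0.0, -1.4], [8, -7.8, 6.4, 0.0, 0.0, 0.0, -1.3], [8, -7.9, 6.7, 0.1, 0.0, 0.0, -1.3], [8, -7.7, 6.9, 0.0, 0.0, 0.0, -1.4]]
[[8, -7.6, 7.1, 0.1, 0.0, 0.0, -1.3], [8, -7.6, 7.3, 0.0, 0.0, 0.0, -1.4], [8, -7.4, 7.5, 0.1, 0.0, 0.0, -1.3], [8, -7.4, 7.7, 0.0, -0.1, 0.0, -1.3], [8, -7.2, 7.9, 0.1, 0.0, 0.0, -1.4]]
[[8, -7.2, 8.0, 0.0, 0.0, 0.0, -1.3], [8, -7.0, 8.3, 0.1, 0.0, 0.0, -1.3], [8, -6.9, 8.4, 0.0, 0.0, 0.0, -1.4], [8, -6.8, 8.6, 0.1, 0.0, 0.0, -1.3], [8, -6.6, 8.8, 0.0, 0.0, 0.0, -1.3]]
```

>>> {"api": "arm_command", "payload": {
  "motion": [
    [8,0,0,2,0,0,0],
    [8,0,0,2,0,0,0],
    [8,0,0,0,0,0,0]
  ]
}}

```text
clock: 19.98
position: [0.5618, 0.0491, 0.2927]
ee_rot: [1.281, 1.16, -1.281]
force: [-2.9, -3.3, 6.6]
width: 0.153
```

>>> {"api": "arm_command", "payload": {
  "motion": [
    [8,-8,6.1,1,0,0,-1.3],
    [8,-8,6.3,0,0,0,-1.4],
    [8,-7.8,6.4,0,0,0,-1.3],
    [8,-7.9,6.7,0,0,0,-1.3],
    [8,-7.7,6.9,0,0,0,-1.4]
  ]
}}

```text
clock: 20.6
position: [0.5955, 0.0457, 0.3296]
ee_rot: [1.226, 1.253, -1.367]
force: [1.5, -1.6, -5.3]
width: 0.149
```

>>> {"api": "arm_command", "payload": {
  "motion": [
    [8,0,0,0,0,0,0]
  ]
}}

```text
clock: 20.72
position: [0.5955, 0.0456, 0.3296]
ee_rot: [1.227, 1.253, -1.366]
force: [-2.0, -0.6, -0.7]
width: 0.152
```

```bash
cat >> h.py <<'E'
def hatch_angle(c='scene'):
    d=cam(c);w=cloud(d);f=d['frame'].astype(int);H=np.array([.7235,.0115,.09])
    q=w-H;a=-(q@ex);b=q@ey;z=w[...,2]
    m=(a>.01)&(a<.19)&(abs(b)<.098)&(abs(f[...,0]-f[...,2])<40)&(f.sum(-1)>200)&(z>.08)&(z<.32)&(abs(b-.02)>.02)
    P=np.stack([a[m],z[m]-.09,b[m]],1)
    best=None;rng=np.random.default_rng(0)
    for _ in range(300):
        s=P[rng.choice(len(P),3,replace=False)];n=np.cross(s[1]-s[0],s[2]-s[0]);L=np.linalg.norm(n)
        if L<1e-5 or abs(n[2]/L)>.15:continue
        k=abs((P-s[0])@(n/L))<.0025
        if best is None or k.sum()>best.sum():best=k
    Q=P[best];A=np.c_[Q[:,0],Q[:,2],np.ones(len(Q))];k=np.linalg.lstsq(A,Q[:,1],rcond=None)[0]
    r=(f[...,0]>110)&(f[...,0]>2.2*f[...,1])&(f[...,0]>2.2*f[...,2])&(abs(w[...,0]-.69)<.08)&(abs(w[...,1]-.135)<.04)&(z>.085)
    pa=None
    if r.sum()>15:
        l=cv2.fitLine((w[r]*1000).astype(np.float32),cv2.DIST_HUBER,0,.01,.01).ravel();v=l[:3]*np.sign(l[2]);pa=np.arctan2(v[2],-v@ex)
    print(c,'hatch angle',np.arctan(k[0]),'inliers',len(Q),len(P),'offset',k[2],'pointer',pa,r.sum());return d
E
python3 - <<'E'
from h import *
np.set_printoptions(precision=4,suppress=True)
s=arm.observe();print(s['clock'],s['position'],s['width']*91.8,s['force'],s['joints'])
for c in ['scene','top']: hatch_angle(c)
hatchplan(.49,20,10)
E
```

```text
20.725 [0.5955 0.0456 0.3296] 13.93105972625319 [-1.9857 -0.6043 -0.6744] [-0.5816  0.5538  0.6417  1.7161 -0.3701  1.118  -1.4756]
scene hatch angle 0.23670762303164036 inliers 3402 4427 offset 0.006531882766146996 pointer 0.7809303409769779 77
top hatch angle 0.24248485447516407 inliers 1196 2007 offset 0.005097725308273015 pointer None 0
t0 6.710221704067364 grasp [0.5767 0.0475 0.1716] r 0.1497 0.0206 0.0816 end [0.6865 0.0362 0.3819]
[[8, -7.6, 7.0, 0.0, 0.0, 0.0, -1.3], [8, -7.6, 7.2, 0.1, 0.0, 0.0, -1.4], [8, -7.4, 7.4, 0.1, 0.0, 0.0, -1.3], [8, -7.4, 7.5, 0.0, 0.0, 0.0, -1.3], [8, -7.2, 7.8, 0.1, 0.0, 0.0, -1.3]]
[[8, -7.2, 7.9, 0.0, 0.0, 0.1, -1.4], [8, -7.0, 8.2, 0.1, 0.0, 0.0, -1.3], [8, -6.9, 8.3, 0.0, 0.0, 0.0, -1.3], [8, -6.8, 8.5, 0.1, 0.0, 0.0, -1.4], [8, -6.7, 8.6, 0.0, 0.0, 0.0, -1.3]]
```

>>> {"api": "arm_command", "payload": {
  "motion": [
    [8,-7.6,7,0,0,0,-1.3],
    [8,-7.6,7.2,0,0,0,-1.4],
    [8,-7.4,7.4,0,0,0,-1.3],
    [8,-7.4,7.5,0,0,0,-1.3],
    [8,-7.2,7.8,0,0,0,-1.3]
  ]
}}

```text
clock: 21.45
position: [0.6375, 0.0414, 0.3601]
ee_rot: [1.17, 1.341, -1.449]
force: [-1.1, -0.7, -3.1]
width: 0.148
```

>>> {"api": "arm_command", "payload": {
  "motion": [
    [8,-7.2,7.9,0,0,0,-1.4],
    [8,-7,8.2,0,0,0,-1.3],
    [8,-6.9,8.3,0,0,0,-1.3],
    [8,-6.8,8.5,0,0,0,-1.4],
    [8,-6.7,8.6,0,0,0,-1.3]
  ]
}}

```text
clock: 22.08
position: [0.6868, 0.0364, 0.3817]
ee_rot: [1.107, 1.43, -1.531]
force: [-1.2, -2.1, -3.6]
width: 0.153
```

>>> {"api": "arm_command", "payload": {
  "motion": [
    [8,0,0,0,0,0,0],
    [8,0,0,0,0,0,0]
  ]
}}

```text
clock: 22.32
position: [0.6866, 0.0364, 0.3818]
ee_rot: [1.108, 1.428, -1.53]
force: [-0.3, -2.8, -4.6]
width: 0.151
```

```bash
python3 - <<'E'
from h import *
np.set_printoptions(precision=4,suppress=True)
s=arm.observe();print(s['clock'],s['position'],s['width']*91.8,s['force'],s['joints'])
d=hatch_angle('scene');cv2.imwrite('pics/f.png',cv2.resize(d['frame'][120:340,130:420,::-1],None,fx=2.5,fy=2.5))
hatch_angle('scene');hatch_angle('top')
g=s['position']+.159*R.from_rotvec(s['ee_rot']).as_matrix()[:,0];r=g-np.array([.7235,.0115,.09])
print('angle from grasp',np.arctan2(r[2],-(r@ex))-np.arctan2(.0437,.1646))
E
```

```text
22.325 [0.6866 0.0364 0.3818] 13.903636117272201 [-0.3302 -2.823  -4.5834] [-0.4338  0.7315  0.6219  1.279  -0.3884  1.6069 -1.4806]
scene hatch angle 0.7279435754373168 inliers 2632 2911 offset 0.007615437217778123 pointer 0.7806330904641651 86
scene hatch angle 0.7248196261509607 inliers 2618 2907 offset 0.007897549218186297 pointer 0.7859042633299651 86
top hatch angle 0.7246387313634347 inliers 1049 1643 offset 0.006588820399553557 pointer None 0
angle from grasp 0.7299810517821925
```

View pics/f.png

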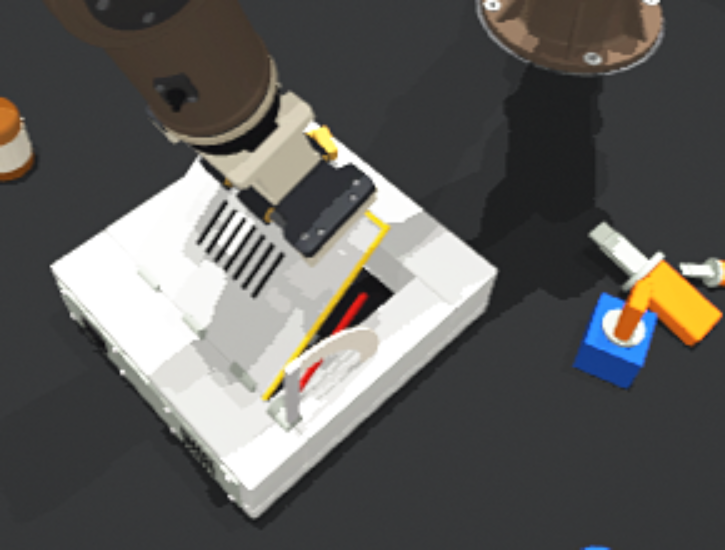

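```bash
python3 - <<'E'
from h import *
H=np.array([.7235,.0115,.09])
d=cam('scene');f=d['frame'].astype(int);w=cloud(d);K=np.array(d['K']);v,u=np.mgrid[:384,:512]
ray=np.stack([(u-K[0,2])/K[0,0],(v-K[1,2])/K[1,1],np.ones_like(u)],-1)@d['Rm'].T
def onplane(b): 
    t=((H+b*ey-d['o'])@ey)/(ray@ey);P=d['o']+ray*t[...,None]-H;return -(P@ex),P[...,2]
region=(abs(w[...,0]-.66)<.1)&(w[...,1]>.06)&(w[...,1]<.17)&(w[...,2]>.085)
r=(f[...,0]>110)&(f[...,0]>2.2*f[...,1])&(f[...,0]>2.2*f[...,2])&region
y=(f[...,0]>130)&(f[...,1]>.7*f[...,0])&(f[...,2]<.55*f[...,0])&region&(w[...,1]<.125)
for n,m,bs in [('red',r,(.116,.118,.12)),('yellow',y,(.098,.1))]:
  for b in bs:
    a,z=onplane(b);q=np.stack([a[m],z[m]],1)*1000
    l=cv2.fitLine(q.astype(np.float32),cv2.DIST_HUBER,0,.01,.01).ravel();print(n,m.sum(),b,'slope angle',np.arctan(l[1]/l[0]),'at a=0 z',l[3]-l[2]*l[1]/l[0])
hatchplan(.045,22,3)
E
```

```text
red 88 0.116 slope angle 0.80879426 at a=0 z -13.709755
red 88 0.118 slope angle 0.80884445 at a=0 z -6.1422844
red 88 0.12 slope angle 0.8088954 at a=0 z 1.4255371
yellow 189 0.098 slope angle 0.7856868 at a=0 z -4.2269287
yellow 189 0.1 slope angle 0.78570664 at a=0 z 2.7076645
t0 19.966779800758076 grasp [0.63273245 0.04165315 0.23252773] r 0.0934 0.0206 0.1425 end [0.6985013  0.03518177 0.38404156]
[[8, -2.0, 3.4, 0.0, 0.0, 0.0, -0.7], [8, -2.0, 3.5, 0.0, 0.0, 0.0, -0.7], [8, -2.1, 3.4, 0.1, 0.0, 0.0, -0.6]]
```

>>> {"api": "arm_command", "payload": {
  "motion": [
    [8,-2,3.4,0,0,0,-0.7],
    [8,-2,3.4,0,0,0,-0.7],
    [8,-1.6,2.6,0,0,0,-0.4],
    [8,0,0,0,0,0,0],
    [8,0,0,0,0,0,0]
  ]
}}

```text
clock: 23.15
position: [0.6977, 0.0353, 0.3842]
ee_rot: [1.09, 1.452, -1.552]
force: [0.7, -4.2, -7.9]
width: 0.151
```

```bash
python3 - <<'E'
from h import *
np.set_printoptions(precision=4,suppress=True)
s=arm.observe();print(s['clock'],s['position'],s['width']*91.8,s['force'],abs(np.array(s['dq'])).max())
d=hatch_angle('scene');hatch_angle('scene');hatch_angle('top')
w=cloud(d);f=d['frame'].astype(int)
o=(f[...,0]>f[...,2]+80)&(abs(w[...,0]-.437)<.03)&(abs(w[...,1]-.308)<.03)&(w[...,2]<.14)&(w[...,2]>.06)
p=w[o];zt=np.percentile(p[:,2],95);t=p[p[:,2]>zt-.006];print('key',zt,cv2.minAreaRect((t[:,:2]*1000).astype(np.float32)))
print('pointer tip',[np.array(r['point']).round(3) for r in pinpoint('scene','pointer_tip')[:1]])
E
```

```text
23.15 [0.6977 0.0353 0.3842] 13.854539206211573 [ 0.7297 -4.1898 -7.9151] 0.005156809108893322
scene hatch angle 0.7719800120290808 inliers 2501 2696 offset 0.008003794746217924 pointer 0.7948365549290097 87
scene hatch angle 0.7720786237285585 inliers 2504 2698 offset 0.007961924791038126 pointer 0.7824635957338141 88
top hatch angle 0.7699623226374716 inliers 1048 1566 offset 0.006980940217462012 pointer None 0
key 0.1165058245305095 ((437.32659912109375, 309.0589599609375), (33.937461853027344, 15.345097541809082), 13.888537406921387)
pointer tip [array([0.643, 0.139, 0.184])]
```

Hatch is at 0.772 and the pointer at about 0.78. The key is home and the arm is still, so I'm handing in.

```bash
python3 -c "
from cell import arm
print(arm.sign_off())"
```

```text
the job is handed in; nothing more can be done
None
```

I handed the job in at 23 s with every step carried out. `sign_off` gives no verdict, so the outcome rests on my own measurements.

**What I did:** I took the middle-sized key from the blue stand, put its blade in the lock and turned the lock counter-clockwise to its stop. I then returned the key to its stand, let go, and lifted the hatch by its pull. I finished still gripping the pull with 20 N set.

**Last checks:**

| Check | Result |
|---|---|
| Lock angle | about 1.2 rad, measured with the key still in; later views still showed the tongue clear of the hatch |
| Key in its stand | handle top at 116.5 mm as at the start, centre within about 2 mm of the stand's centre |
| Hatch angle | 0.77 rad from both the scene and top cameras |
| Pointer angle | 0.77–0.795 rad from the scene camera |
| Arm | at rest |

**Where readings disagreed:** the wrist camera put the pointer at 0.75 rad. A separate pixel-line fit, made just before the last small lift, gave 0.81 rad for the pointer and 0.79 for the hatch edge, when depth data gave 0.73 for the hatch. All the pointer readings are within 0.04 rad of the hatch's final angle; the limit is 0.087.

**Other things seen:**
- The two look-alike keys had toppled by my first wrist picture. The arm had felt no contact force, and the fingers had stayed well above them.
- The final pointer-tip reading was about 4 mm from the earlier ones, which is within the network's error; I saw no sign of contact.
- I did not re-measure the tray, bottle or jar at the end; no move came close to them.

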